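# Take back the deposit tumblers

### The job

Customers have brought back deposit tumblers and left them about on the shop counter: nest every one of them, fully home and upright, into the stack of its own size on the return tray, and set the dial of the deposit counter to the number of tumblers brought back (clicks from the zero mark; the two fixed to the tray do not count). When all that is done, press the print key right down for the voucher, leave everything so, and do not disturb the other goods.

Things in the scene. Friction and masses are not known exactly. Their poses are not given: they have to be found in the camera images.
- big1_mid (a point): loose white tumbler, big size: 80 mm tall, foot 43 mm across, upright grip band of 68 mm diameter over the top 27 mm, below it a cone; the point given is on its axis half-way up, 40 mm above its foot, its z axis up the tumbler. About 160 g. May be absent from the start
- big2_mid (a point): loose white tumbler, big size: 80 mm tall, foot 43 mm across, upright grip band of 68 mm diameter over the top 27 mm, below it a cone; the point given is on its axis half-way up, 40 mm above its foot, its z axis up the tumbler. About 160 g. May be absent from the start
- big3_mid (a point): loose white tumbler, big size: 80 mm tall, foot 43 mm across, upright grip band of 68 mm diameter over the top 27 mm, below it a cone; the point given is on its axis half-way up, 40 mm above its foot, its z axis up the tumbler. About 160 g. May be absent from the start
- small1_mid (a point): loose white tumbler, small size: 66 mm tall, foot 36 mm across, upright grip band of 57 mm diameter over the top 24 mm, below it a cone; the point given is on its axis half-way up, 33 mm above its foot, its z axis up the tumbler. About 120 g. May be absent from the start
- small2_mid (a point): loose white tumbler, small size: 66 mm tall, foot 36 mm across, upright grip band of 57 mm diameter over the top 24 mm, below it a cone; the point given is on its axis half-way up, 33 mm above its foot, its z axis up the tumbler. About 120 g. May be absent from the start
- big_base_mid (a point): the big tumbler (80 mm tall, 68 mm across the band) that is bonded upright to the tray, its foot 5 mm above the table and 70 mm from the tray's centre towards the tray's -x: the bottom of the stack of big ones; point on its axis half-way up, 40 mm above its foot. A big tumbler fully nested in another big one stands 29 mm higher than it (thick floor, 29 mm), with about 2 mm of play round it; mouths are 64 mm inside
- small_base_mid (a point): the small tumbler (66 mm tall, 57 mm across the band) bonded upright to the tray, its foot 5 mm above the table and 70 mm from the tray's centre towards the tray's +x: the bottom of the stack of small ones; point on its axis half-way up, 33 mm above its foot. A small one fully nested in another stands 27 mm higher than it (floor 27 mm thick), with about 2 mm of play; mouths are 53 mm inside
- tray: fixed dark return tray, 250 x 95 x 5 mm, carrying one big and one small tumbler that cannot be taken off; origin under its centre on the table, x along its length towards the small tumbler
- console: the deposit counter: a fixed beige box 230 (x) x 150 (y) x 60 mm high with the dial and the white print key on its dark top; origin under its centre on the table, its -x side faces the robot at yaw 0
- dial (a joint): the counting dial's angle, rad: 0 at the zero mark (the long white tick, on the console's -x side), growing clockwise seen from above, one click every 30 degrees (0.5236 rad), positions 0 to 8 with a short tick each, a stop just past either end. It snaps into the nearest click; a click takes roughly 0.15 N m to pass. It starts at 6, 7 or 8 (rarely poised between two)
- dial_grip (a point): point on the dial's upright axis at the middle of its grey bar grip: the bar is 62 mm long, 15 mm thick and 34 mm high, from 17 mm below to 17 mm above this point. The dial's -x axis runs along the bar towards its pointer end (white line); this point turns with the dial
- print_key (a joint): travel of the print key, m: 0 up, 0.006 fully down (about 5 N); springs back
- print_key_top (a point): centre of the top of the round white print key, 32 mm across, on the console's top behind the dial
- mints: small dark round tin, 60 mm across, 45 mm high, standing among the tumblers: a bystander; origin at the centre of its underside. Other bystanders (two 230 mm bottles, a box, a stapler, a jar) stand beyond 0.78 m from the robot's axis, or far to its left
Not all that is in view belongs to the job. What is shaped like the part that bears big2_mid but purple or yellow is not meant.

How it is judged (in metres and radians):
On the way, in this order (a step that is already met when the one before it is completed fails the run):
1. every returned tumbler is nested in the stack of its own size and the dial stands at their number (horizontal distance between each of big1_mid, big2_mid, big3_mid and big_base_mid below 0.01 m and angle between each of big1_mid, big2_mid, big3_mid, small1_mid, small2_mid's own z axis and vertical below 0.1 rad and (z of big1_mid in the frame of big_base_mid between 0.023 and 0.035 m or z of big1_mid in the frame of big_base_mid between 0.052 and 0.064 m or z of big1_mid in the frame of big_base_mid between 0.081 and 0.093 m) and (z of big2_mid in the frame of big_base_mid between 0.023 and 0.035 m or z of big2_mid in the frame of big_base_mid between 0.052 and 0.064 m or z of big2_mid in the frame of big_base_mid between 0.081 and 0.093 m) and (z of big3_mid in the frame of big_base_mid between 0.023 and 0.035 m or z of big3_mid in the frame of big_base_mid between 0.052 and 0.064 m or z of big3_mid in the frame of big_base_mid between 0.081 and 0.093 m) and horizontal distance between each of small1_mid, small2_mid and small_base_mid below 0.01 m and (z of small1_mid in the frame of small_base_mid between 0.021 and 0.033 m or z of small1_mid in the frame of small_base_mid between 0.048 and 0.06 m) and (z of small2_mid in the frame of small_base_mid between 0.021 and 0.033 m or z of small2_mid in the frame of small_base_mid between 0.048 and 0.06 m) and ((value of joint dial above -100 rad and height (world z) of big1_mid below -9 m) or (value of joint dial above -100 rad and height (world z) of big2_mid below -9 m) or (value of joint dial above -100 rad and height (world z) of big3_mid below -9 m) or (value of joint dial above -100 rad and height (world z) of small1_mid below -9 m) or (value of joint dial above -100 rad and height (world z) of small2_mid below -9 m) or value of joint dial between 2.468 and 2.768 rad) and (height (world z) of big1_mid above -9 m or (value of joint dial above -100 rad and height (world z) of big2_mid below -9 m) or (value of joint dial above -100 rad and height (world z) of big3_mid below -9 m) or (value of joint dial above -100 rad and height (world z) of small1_mid below -9 m) or (value of joint dial above -100 rad and height (world z) of small2_mid below -9 m) or value of joint dial between 1.9444 and 2.2444 rad) and (height (world z) of big2_mid above -9 m or (value of joint dial above -100 rad and height (world z) of big1_mid below -9 m) or (value of joint dial above -100 rad and height (world z) of big3_mid below -9 m) or (value of joint dial above -100 rad and height (world z) of small1_mid below -9 m) or (value of joint dial above -100 rad and height (world z) of small2_mid below -9 m) or value of joint dial between 1.9444 and 2.2444 rad) and (height (world z) of big3_mid above -9 m or (value of joint dial above -100 rad and height (world z) of big1_mid below -9 m) or (value of joint dial above -100 rad and height (world z) of big2_mid below -9 m) or (value of joint dial above -100 rad and height (world z) of small1_mid below -9 m) or (value of joint dial above -100 rad and height (world z) of small2_mid below -9 m) or value of joint dial between 1.9444 and 2.2444 rad) and (height (world z) of small1_mid above -9 m or (value of joint dial above -100 rad and height (world z) of big1_mid below -9 m) or (value of joint dial above -100 rad and height (world z) of big2_mid below -9 m) or (value of joint dial above -100 rad and height (world z) of big3_mid below -9 m) or (value of joint dial above -100 rad and height (world z) of small2_mid below -9 m) or value of joint dial between 1.9444 and 2.2444 rad) and (height (world z) of small2_mid above -9 m or (value of joint dial above -100 rad and height (world z) of big1_mid below -9 m) or (value of joint dial above -100 rad and height (world z) of big2_mid below -9 m) or (value of joint dial above -100 rad and height (world z) of big3_mid below -9 m) or (value of joint dial above -100 rad and height (world z) of small1_mid below -9 m) or value of joint dial between 1.9444 and 2.2444 rad) and (height (world z) of any of big1_mid, big2_mid above -9 m or value of joint dial between 1.4208 and 1.7208 rad) and (height (world z) of any of big1_mid, big3_mid above -9 m or value of joint dial between 1.4208 and 1.7208 rad) and (height (world z) of any of big1_mid, small1_mid above -9 m or value of joint dial between 1.4208 and 1.7208 rad) and (height (world z) of any of big1_mid, small2_mid above -9 m or value of joint dial between 1.4208 and 1.7208 rad) and (height (world z) of any of big2_mid, big3_mid above -9 m or value of joint dial between 1.4208 and 1.7208 rad) and (height (world z) of any of big2_mid, small1_mid above -9 m or value of joint dial between 1.4208 and 1.7208 rad) and (height (world z) of any of big2_mid, small2_mid above -9 m or value of joint dial between 1.4208 and 1.7208 rad) and (height (world z) of any of big3_mid, small1_mid above -9 m or value of joint dial between 1.4208 and 1.7208 rad) and (height (world z) of any of big3_mid, small2_mid above -9 m or value of joint dial between 1.4208 and 1.7208 rad) and (height (world z) of any of small1_mid, small2_mid above -9 m or value of joint dial between 1.4208 and 1.7208 rad)), for 0.2 s.
2. then the print key is pressed right down (value of joint print_key above 0.0045 m), for 0.05 s.
At the end, for the whole second after the job is handed in: Each returned tumbler is in its size's stack on the tray: 10 mm of the bottom one's axis, 6 mm of fully nested height, tilt under 0.1 rad; dial within 0.15 rad of the click equal to the number returned (3 to 5); key up; all at rest (all of step 1 and value of joint print_key below 0.002 m and linear speed of each of big1, big2, big3, small1, small2 below 0.02 m/s); the robot touches nothing.
It fails at once if a bystander (tin, bottles, box, stapler, jar) is shifted by more than 60 mm or knocked over ((distance of mints from where it was at the start of the episode above 0.06 m or angle between mints's own z axis and vertical above 0.5 rad) or (distance of wine1 from where it was at the start of the episode above 0.06 m or angle between wine1's own z axis and vertical above 0.5 rad) or (distance of wine2 from where it was at the start of the episode above 0.06 m or angle between wine2's own z axis and vertical above 0.5 rad) or (distance of bulb_box from where it was at the start of the episode above 0.06 m or angle between bulb_box's own z axis and vertical above 0.5 rad) or (distance of stapler from where it was at the start of the episode above 0.06 m or angle between stapler's own z axis and vertical above 0.5 rad) or (distance of jar from where it was at the start of the episode above 0.06 m or angle between jar's own z axis and vertical above 0.5 rad)).
Of big1, big2, big3, small1, small2 only 3 to 5 are there at a start; the rules pass over those that are not, and their reading is None.
At some moment in a run one of big1, big2, big3, small1, small2 may be knocked a few centimetres aside while the robot is not near it.
It also fails if it takes over 210 s, if anything falls off the work surface, if the arm or the gripper's body presses on something with over 40 N, if the wrist force passes 120 N, or if a joint passes its speed limit or range.

### The arm

A 6-joint arm with a two-finger parallel gripper is mounted at the origin on the work surface. World frame = base frame: x ahead of the robot, y to its left, z up, the work surface at z = 0. Lengths are in mm, angles in rad, forces in N, time in s.
With the tool pointing down it reaches from about 275 to 750 mm from the base axis. Payload 10.2 kg.
Tool frame: the origin (TCP) lies midway between the tips of the shut fingers; the grasp point (between the pads) lies 19 mm behind it; y points along the fingers, z is the direction in which the jaws open and shut, and the axes are right-handed (so a half turn about y gives the same grasp; the last joint's range is limited). The gripper opens to 85 mm and grips with 20 to 120 N. Pads are 22 mm wide; open, the fingers measure 114 mm over their backs; the gripper's body (76 mm by 85 mm) begins 54 mm behind the grasp point. The pads swing forward as they close: fully open they stand 13 mm farther back than shut.
Start: joints at [-1.488, 0.313, 1.498, -0, 1.331, -0.223], TCP at [158.042, -500.654, 231.294] pointing down, gripper open.
Joint ranges: [-2.94, 2.94], [-0.97, 2.17], [0.19, 2.56], [-1.23, 4.37], [0.02, 3.11], [-2.88, 2.88]. Speed limits (rad/s): [2.39, 2.39, 3.01, 3.14, 3.14, 3.14].

### API

Orientations are given as a unit quaternion [w, x, y, z].
In Python, from rig import ctrl gives the robot as it stands.
- The arm moves only by the shell command python3 -m inch 'ROWS' [OPENING] [FORCE]. ROWS is JSON, one flat list of numbers, 6 for each row, row after row: the shift along the tool's x, y, z in cm, then the turn, a rotation vector about the tool's x, y, z in rad. A call has 1 to 8 rows; each row is the pose to reach, as a shift and turn from the pose commanded when the call began, along the tool's axes at that moment; what a row does not reach only later rows make up. A row lasts 1/12 s, in which the tool goes at most 41.7 mm and 7.16 degrees, less where a joint would pass 70% of its speed; a pose out of reach is approached as far as the arm can. A call with a gripper value outside its range is refused whole. OPENING is the gripper command: -1 is fully open, 1 is shut, values between are in proportion, set as the call begins (- or left out, the last holds). The fingers move at their own pace and stop on an object; FORCE is the grip in N (left out, the last holds). Time passes only in rows, so rows that repeat a pose let the fingers close. It gives the time, the measured TCP pose, the force and the opening at its end, in the units of the state.
- ctrl.sense(): the state, without advancing time (a new reading comes with each control period).
- ctrl.capture(name): name is "side" or "top"; returns the picture (480x640x3 uint8, red, green, blue); there is no depth.
- ctrl.get_calibration(name): a dict with "fx", "fy", "cx", "cy" (pixels), "world_to_cam" (4x4, takes a point from world to camera coordinates). Camera axes: x right, y down, z forward; pixel columns grow to the right and rows downward; lengths in mm; the calibration is good to about 2 mm. A picture is of the moment at which its call begins. get_calibration takes no time and is no camera call.
- ctrl.finish_job(): hands the job in, once; it reports no verdict.
Trained networks look in the newest picture that a camera, given by its name, has taken for a name from the list of things; names that differ only in an ending like _2 or _b are one class to them, and where a whole thing is asked for, a point or a joint stands for the part that bears it (a point fixed in the world has none). Each returns a list of dicts, best first, with "score" (0 to 1); they miss things now and then, are a little off and sometimes report something else, mostly with a low value. They report only what shows in the picture. A call takes as long as a camera call. They do not tell look-alikes from the thing itself.
- ctrl.search_frame(thing, camera): "uv" ([column, row] in pixels, amid what is visible of it).
The state is a dict: "time_s": time; "joints": joint angles; "dq": joint speeds; "tau": joint torques, N m; "eef_pos": TCP position; "ee_rot": TCP orientation; "force": force on the tool from outside, world axes, zero at the start; "wrist_torque": the same for the moment, N m; "grip_width": opening from 0.0 (shut) to 1.0 (fully open).
Only numpy, scipy, OpenCV 4.12 (cv2) and the standard library are available. Lean on these libraries where they do the work, as an engineer would, in place of code of your own. Each camera call takes 0.05 s, during which the arm holds its last target.

## Working session

There is one attempt and no reset: what is moved stays moved. The work goes in short steps, Python scripts to look and compute and a shell command to move; the robot and the scene stay as the last step left them, time stands still between calls to the robot, and variables do not carry over. Pictures are saved under pics/ and viewed, and the job is handed in when it is done.

```bash
ls; mkdir -p pics; python3 - <<'E'
from rig import ctrl
import cv2,numpy as np
print(ctrl.sense())
for n in("side","top"):
    im=ctrl.capture(n); cv2.imwrite(f"pics/{n}0.png",im[:,:,::-1])
    c=ctrl.get_calibration(n); print(n,c)
E
```

```text
pics
{'time_s': 0.0, 'joints': array([-1.48840790e+00,  3.13443550e-01,  1.49842672e+00, -1.43930883e-05,
        1.33099414e+00, -2.23400979e-01]), 'dq': array([ 0.00076147, -0.00036092,  0.00034998, -0.00082427, -0.00263462,
        0.00049841]), 'tau': array([-9.18472360e-04, -4.12266111e+01, -2.59744012e+01, -2.57934053e-04,
        4.08306776e-03, -7.87425506e-06]), 'eef_pos': array([ 158.01227935, -500.39183145,  230.74227536]), 'ee_rot': array([ 0.10772007, -0.10766658,  0.69930647, -0.69840873]), 'force': array([1.14676387, 0.12129408, 0.43388041]), 'wrist_torque': array([ 0.0085413 , -0.02058203,  0.04590686]), 'grip_width': 1.0017443208212242}
side {'fx': 593.9970800984537, 'fy': 593.9970800984537, 'cx': 323.3680823997906, 'cy': 233.84613825198304, 'world_to_cam': array([[-7.65184731e-01, -6.43787008e-01,  5.53305615e-03,
         4.15713071e+02],
       [-3.72119866e-01,  4.35243920e-01, -8.19810671e-01,
         2.63337622e+02],
       [ 5.25375230e-01, -6.29365568e-01, -5.72607937e-01,
         1.09722598e+03],
       [ 0.00000000e+00,  0.00000000e+00,  0.00000000e+00,
         1.00000000e+00]])}
top {'fx': 456.5594507702172, 'fy': 456.5594507702172, 'cx': 322.16880172839245, 'cy': 233.36914859630795, 'world_to_cam': array([[-1.64724560e-02, -9.99822374e-01,  9.15855209e-03,
        -8.35440453e+00],
       [-9.91545487e-01,  1.51556054e-02, -1.28871466e-01,
         5.23867495e+02],
       [ 1.28709772e-01, -1.12039505e-02, -9.91619013e-01,
         1.00198198e+03],
       [ 0.00000000e+00,  0.00000000e+00,  0.00000000e+00,
         1.00000000e+00]])}
```

View pics/side0.png

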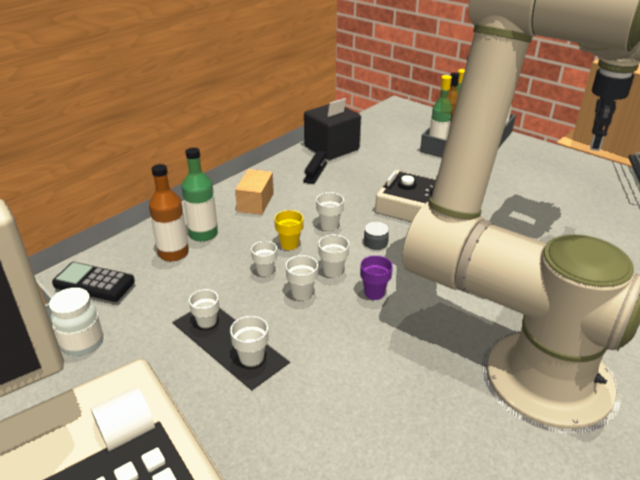

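View pics/top0.png

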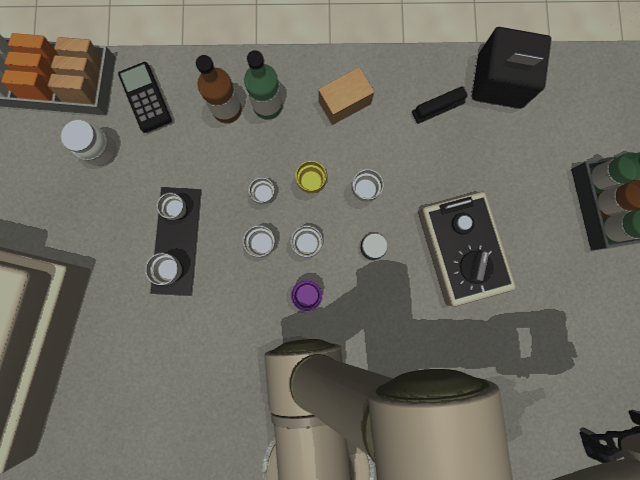

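```bash
cat > h.py <<'E'
from rig import ctrl
import cv2,numpy as np,json
from scipy.spatial.transform import Rotation as R
def snap(n,tag):
    im=ctrl.capture(n); cv2.imwrite(f"pics/{n}_{tag}.png",im[:,:,::-1]); return im
def unproj(n,uv,z):
    c=ctrl.get_calibration(n); W=np.array(c["world_to_cam"]); Rm=W[:3,:3]; t=W[:3,3]
    d=Rm.T@np.array([(uv[0]-c["cx"])/c["fx"],(uv[1]-c["cy"])/c["fy"],1]); o=-Rm.T@t
    return o+d*(z-o[2])/d[2]
def proj(n,p):
    c=ctrl.get_calibration(n); W=np.array(c["world_to_cam"]); q=W[:3,:3]@np.array(p,float)+W[:3,3]
    return np.array([c["fx"]*q[0]/q[2]+c["cx"],c["fy"]*q[1]/q[2]+c["cy"]])
def pose():
    s=ctrl.sense(); q=s["ee_rot"]; return s,np.array(s["eef_pos"]),R.from_quat([q[1],q[2],q[3],q[0]])
def go(p,yaw=None):
    """shift (cm) and turn; yaw = world angle of jaw axis (tool z), tool y straight down"""
    s,e,r=pose(); d=r.inv().apply(np.array(p,float)-e)/10
    if yaw is None: 
        z=r.as_matrix()[:,2]; yaw=np.arctan2(z[1],z[0])
    best=None
    for k in(0,np.pi):
        z=np.array([np.cos(yaw+k),np.sin(yaw+k),0]); y=np.array([0,0,-1.]); x=np.cross(y,z)
        t=(r.inv()*R.from_matrix(np.c_[x,y,z])).as_rotvec()
        if best is None or np.linalg.norm(t)<np.linalg.norm(best): best=t
    n=max(np.linalg.norm(d)*10/41.7,np.degrees(np.linalg.norm(best))/7.16)
    print("shift cm",d.round(2),"turn",best.round(3),"rows>=",round(n,1),"j6",s["joints"][5].round(2))
E
python3 - <<'E'
from h import *
s,e,r=pose(); print(r.as_matrix().round(3))
for cam in("top","side"):
  for n in("big1_mid","small1_mid","big_base_mid","small_base_mid","mints","dial_grip","print_key_top","console","tray"):
    for d in ctrl.search_frame(n,cam)[:7]:
        u=d["uv"]; print(cam,n,round(d["score"],2),np.round(u,1))
    print("t",ctrl.sense()["time_s"])
E
```

```text
[[-0.954 -0.     0.301]
 [-0.301  0.001 -0.954]
 [-0.    -1.    -0.001]]
top big1_mid 0.63 [365.5 186.6]
t 0.15
top small1_mid 0.74 [262.5 191.4]
t 0.2
top big_base_mid 0.7 [175.5 243.2]
t 0.25
top small_base_mid 0.73 [172.3 243.7]
t 0.3
top mints 0.66 [375.4 247.1]
t 0.35
top dial_grip 0.58 [478.5 266.2]
t 0.4
top print_key_top 0.59 [460.8 222. ]
t 0.45
top console 0.62 [258.9 239.1]
top console 0.55 [467.4 249.5]
t 0.5
top tray 0.83 [173.  242.1]
t 0.55
side big1_mid 0.6 [302.9 274.3]
side big1_mid 0.56 [329.8 211. ]
t 0.6
side small1_mid 0.85 [266.  256.1]
t 0.65
side big_base_mid 0.84 [234.7 336.5]
t 0.7
side small_base_mid 0.71 [235.  338.5]
t 0.75
side mints 0.77 [375.9 235.1]
t 0.8
t 0.85
side print_key_top 0.4 [406.6 180. ]
t 0.9
side console 0.71 [402.9 193.3]
t 0.95
side tray 0.91 [233.6 340.3]
t 1.0
```

```bash
python3 - <<'E'
from h import *
im=cv2.imread("pics/top0.png")
a=cv2.resize(im[140:310,140:400],None,fx=3,fy=3,interpolation=cv2.INTER_CUBIC); cv2.imwrite("pics/zt0.png",a)
b=cv2.resize(im[180:310,410:520],None,fx=4,fy=4,interpolation=cv2.INTER_CUBIC); cv2.imwrite("pics/zc0.png",b)
im=cv2.imread("pics/side0.png")
a=cv2.resize(im[180:390,160:420],None,fx=3,fy=2.8,interpolation=cv2.INTER_CUBIC); cv2.imwrite("pics/zs0.png",a)
E
```

```text
(no output)
```

View pics/zt0.png

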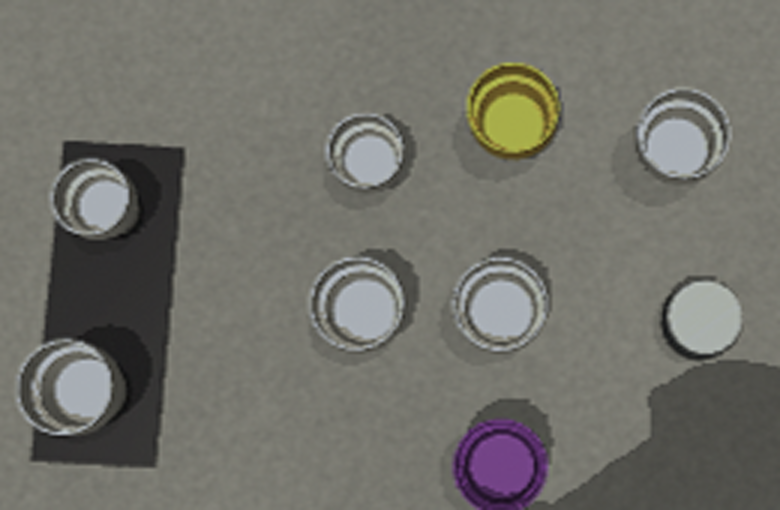

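View pics/zc0.png

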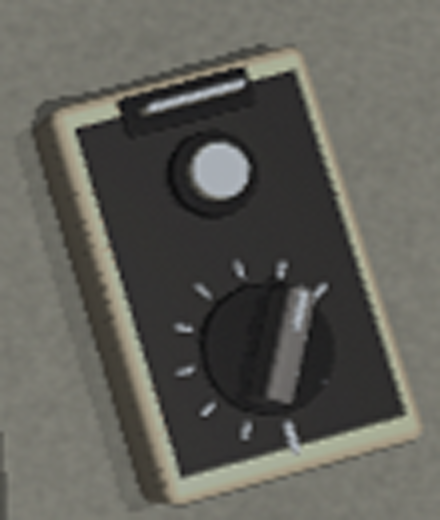

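View pics/zs0.png

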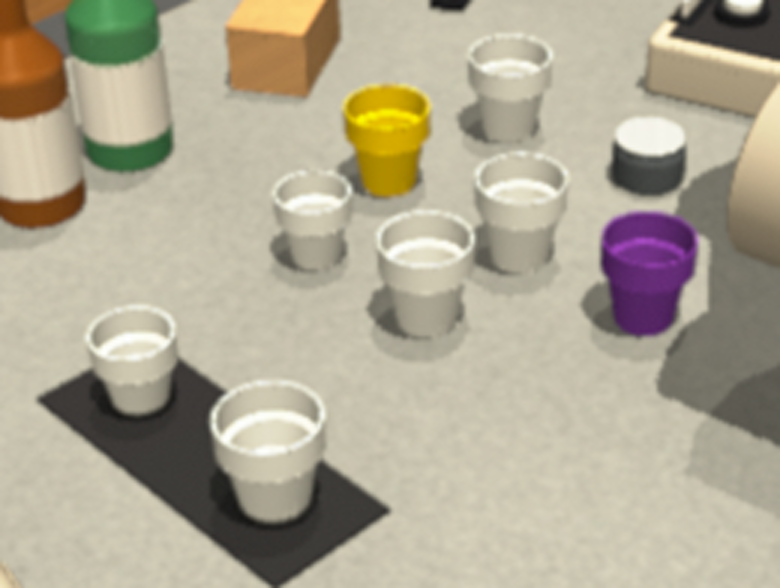

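```bash
cat >> h.py <<'E'
from scipy.ndimage import map_coordinates
from scipy.optimize import minimize
def ringpts(n,x,y,z,r):
    a=np.linspace(0,2*np.pi,72,endpoint=False)
    return np.array([proj(n,(x+r*np.cos(t),y+r*np.sin(t),z)) for t in a])
def score(g,n,x,y,z,ro):
    f=lambda r:map_coordinates(g[n],ringpts(n,x,y,z,r)[:,::-1].T,order=1)
    return np.mean(f(ro-.8)-0.5*f(ro+3.5)-0.5*f(ro-5))
def fit(g,cams,uv,z,ro,rng=14):
    p=unproj("top",uv,z)[:2]
    best=max(((sum(score(g,n,p[0]+i,p[1]+j,z,ro) for n in cams),i,j) for i in range(-rng,rng+1,3) for j in range(-rng,rng+1,3)))
    x0=p+[best[1],best[2]]
    m=minimize(lambda q:-sum(score(g,n,q[0],q[1],z,ro) for n in cams),x0,method="Nelder-Mead",options=dict(xatol=.1,initial_simplex=[x0,x0+[2,0],x0+[0,2]]))
    return m.x,-m.fun
def gray(fn): return cv2.cvtColor(cv2.imread(fn),cv2.COLOR_BGR2GRAY).astype(float)
E
python3 - <<'E'
from h import *
g={"top":gray("pics/top0.png"),"side":gray("pics/side0.png")}
for nm,uv,z,ro in[("s",(262,190.3),66,28.5),("A",(259,241.3),80,34),("B",(306.7,241.3),80,34),("C",(368,185),80,34),("sb",(172,206.3),71,28.5),("bb",(162.3,268.7),85,34)]:
    print(nm,[ (x.round(1),round(s,1)) for x,s in(fit(g,c,uv,z,ro) for c in(["top"],["side"],["top","side"]))], [round(fit(g,["top","side"],uv,zz,rr)[1],1) for zz,rr in((z,ro-5.5),(z,ro+5.5))])
print("mints",unproj("top",(374.5,246),45)); print("key",unproj("top",(410+220/4,180+170/4),66))
print("ticks",[unproj("top",(410+u/4,180+v/4),60)[:2].round(1) for u,v in((290,435),(247,430),(207,410),(185,372),(183,328),(203,290),(238,268),(282,268),(320,288))])
E
```

```text
Traceback (most recent call last):
  File "h.py", line 37, in fit
    best=max(((sum(score(g,n,p[0]+i,p[1]+j,z,ro) for n in cams),i,j) for i in range(-rng,rng+1,3) for j in range(-rng,rng+1,3)))
  File "h.py", line 37, in <genexpr>
    best=max(((sum(score(g,n,p[0]+i,p[1]+j,z,ro) for n in cams),i,j) for i in range(-rng,rng+1,3) for j in range(-rng,rng+1,3)))
               ~~~^^^^^^^^^^^^^^^^^^^^^^^^^^^^^^^^^^^^^^^^^^^^^
  File "h.py", line 37, in <genexpr>
    best=max(((sum(score(g,n,p[0]+i,p[1]+j,z,ro) for n in cams),i,j) for i in range(-rng,rng+1,3) for j in range(-rng,rng+1,3)))
                   ~~~~~^^^^^^^^^^^^^^^^^^^^^^^^
  File "h.py", line 34, in score
    return np.mean(f(ro-.8)-0.5*f(ro+3.5)-0.5*f(ro-5))
                                              ~^^^^^^
  File "h.py", line 33, in <lambda>
    f=lambda r:map_coordinates(g[n],ringpts(n,x,y,z,r)[:,::-1].T,order=1)
                                    ~~~~~~~^^^^^^^^^^^
  File "h.py", line 31, in ringpts
    return np.array([proj(n,(x+r*np.cos(t),y+r*np.sin(t),z)) for t in a])
                     ~~~~^^^^^^^^^^^^^^^^^^^^^^^^^^^^^^^^^^^
  File "h.py", line 11, in proj
    c=ctrl.get_calibration(n); W=np.array(c["world_to_cam"]); q=W[:3,:3]@np.array(p,float)+W[:3,3]
ValueError: time passes only in moves, steps and waits
```

```bash
python3 - <<'E'
s=open('h.py').read()
s=s.replace('c=ctrl.get_calibration(n)','c=CAL[n]').replace("def snap",'CAL={n:ctrl.get_calibration(n) for n in("top","side")}\ndef snap',1)
s=s.replace("    return np.array([proj(n,(x+r*np.cos(t),y+r*np.sin(t),z)) for t in a])","    c=CAL[n];W=np.array(c['world_to_cam']);q=W[:3,:3]@np.array([x+r*np.cos(a),y+r*np.sin(a),0*a+z])+W[:3,3:]\n    return np.c_[c['fx']*q[0]/q[2]+c['cx'],c['fy']*q[1]/q[2]+c['cy']]")
open('h.py','w').write(s)
E
cat > f0.py <<'E'
from h import *
g={"top":gray("pics/top0.png"),"side":gray("pics/side0.png")}
for nm,uv,z,ro in[("s",(262,190.3),66,28.5),("A",(259,241.3),80,34),("B",(306.7,241.3),80,34),("C",(368,185),80,34),("sb",(172,206.3),71,28.5),("bb",(162.3,268.7),85,34)]:
    print(nm,[ (x.round(1),round(s,1)) for x,s in(fit(g,c,uv,z,ro) for c in(["top"],["side"],["top","side"]))], [round(fit(g,["top","side"],uv,zz,rr)[1],1) for zz,rr in((z,ro-5.5),(z,ro+5.5))])
print("mints",unproj("top",(374.5,246),45)); print("key",unproj("top",(410+220/4,180+170/4),66))
print("ticks",[unproj("top",(410+u/4,180+v/4),60)[:2].round(1) for u,v in((290,435),(247,430),(207,410),(185,372),(183,328),(203,290),(238,268),(282,268),(320,288))])
E
python3 f0.py
```

```text
s [(array([620.6, 119. ]), np.float64(31.1)), (array([617.3, 117.7]), np.float64(25.1)), (array([620. , 118.3]), np.float64(39.5))] [np.float64(36.4), np.float64(14.3)]
A [(array([504.1, 123. ]), np.float64(32.0)), (array([501.7, 121.6]), np.float64(30.2)), (array([503.5, 122.4]), np.float64(46.6))] [np.float64(40.4), np.float64(11.2)]
B [(array([502.7,  19.7]), np.float64(25.5)), (array([499.6,  17.9]), np.float64(21.7)), (array([502.1,  18.6]), np.float64(32.9))] [np.float64(28.8), np.float64(15.7)]
C [(array([ 627. , -118.6]), np.float64(27.2)), (array([ 623.3, -118. ]), np.float64(17.1)), (array([ 626.4, -118.7]), np.float64(34.4))] [np.float64(39.2), np.float64(13.3)]
sb [(array([586.8, 319.4]), np.float64(44.0)), (array([584.3, 317.8]), np.float64(29.7)), (array([586.1, 318.5]), np.float64(58.6))] [np.float64(41.1), np.float64(13.5)]
bb [(array([447. , 329.6]), np.float64(46.2)), (array([444.4, 327.7]), np.float64(42.2)), (array([446. , 328.6]), np.float64(60.6))] [np.float64(41.9), np.float64(17.2)]
mints [ 491.92953153 -133.23090811   45.        ]
key [ 538.91416475 -332.5396652    66.        ]
ticks [array([ 393. , -364.5]), array([ 396.1, -341.1]), array([ 407.3, -319.8]), array([ 428.2, -308.9]), array([ 452.3, -309.1]), array([ 473.1, -321.3]), array([ 484.9, -341.4]), array([ 484.6, -365.7]), array([ 473.2, -386.1])]
```

```bash
python3 - <<'E'
from h import *
T=np.array([unproj("top",(410+u/4,180+v/4),60)[:2] for u,v in((247,430),(207,410),(185,372),(183,328),(203,290),(238,268),(282,268),(320,288))])
A=np.c_[2*T,np.ones(len(T))]; q=np.linalg.lstsq(A,(T**2).sum(1),rcond=None)[0]; c=q[:2]
print("c",c,"r",np.sqrt(q[2]+c@c)); print(np.degrees(np.arctan2(*(T-c).T[::-1])).round(1))
im=cv2.imread("pics/top0.png")
for z in(60,70,80,90,100,110): print(z,(4*(proj("top",(*c,z))-[410,180])).round(1))
b=cv2.resize(im[225:295,445:505],None,fx=10,fy=8.5,interpolation=cv2.INTER_CUBIC); cv2.imwrite("pics/zd0.png",b)
E
```

```text
c [ 440.08926949 -353.52173737] r 46.26700807395804
[164.3 134.2 104.9  74.6  44.3  15.2 -15.4 -44.6]
60 [264.8 348.9]
70 [271.1 347.9]
80 [277.5 346.9]
90 [284.1 345.8]
100 [290.8 344.8]
110 [297.7 343.6]
```

View pics/zd0.png

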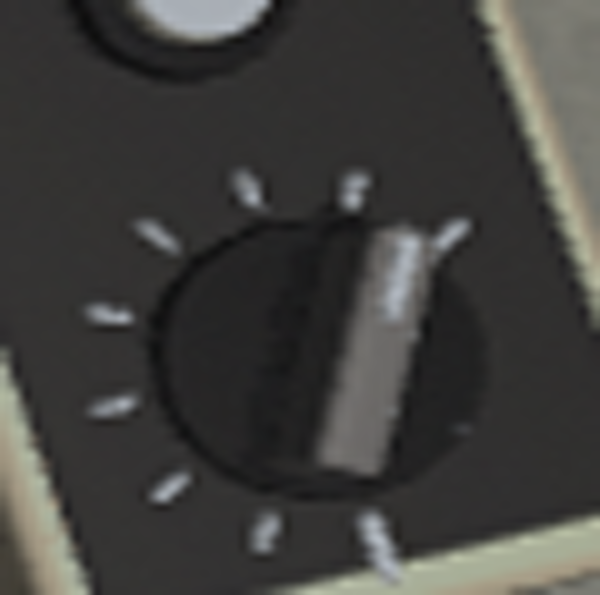

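```bash
python3 - <<'E'
from h import *
a=unproj("top",(485,252.06),99)[:2];b=unproj("top",(480,280.06),99)[:2]
print(a,b,(a+b)/2,np.linalg.norm(a-b),"ang",np.degrees(np.arctan2(*(a-b)[::-1])))
E
```

```text
[ 469.97488278 -360.6111445 ] [ 411.09766149 -346.35906499] [ 440.53627214 -353.48510475] 60.577627532885295 ang -13.6075204673318
```

```bash
python3 - <<'E'
from h import *
go((440.3,-353.5,160),np.radians(-105.5))
E
```

```text
shift cm [-31.35   7.13  -5.54] turn [-0.     0.576 -0.   ] rows>= 7.8 j6 -0.22
```

```bash
python3 -m inch '[-31.35,7.1,-5.55,0,0.576,0,-31.35,7.1,-5.55,0,0.576,0,-31.35,7.1,-5.55,0,0.576,0,-31.35,7.1,-5.55,0,0.576,0,-31.35,7.1,-5.55,0,0.576,0,-31.35,7.1,-5.55,0,0.576,0,-31.35,7.1,-5.55,0,0.576,0,-31.35,7.1,-5.55,0,0.576,0]' 0 40; python3 - <<'E'
from h import *
go((440.3,-353.5,160),np.radians(-105.5))
E
```

```text
time_s: 1.67
eef_pos: [430.9, -357.9, 162.8]
ee_rot: [0.095, -0.095, -0.701, 0.701]
force: [0.5, -1.1, -0.5]
grip_width: 0.501
shift cm [-0.79  0.28 -0.68] turn [-0.  0. -0.] rows>= 0.3 j6 0.94
```

```bash
python3 -m inch '[0,0,0,0,0,0,0,0,0,0,0,0]' ; python3 - <<'E'
from h import *
snap("side","d1");snap("top","d1")
go((440.3,-353.5,80),np.radians(-105.5))
E
```

```text
time_s: 1.83
eef_pos: [430.4, -357.9, 162.4]
ee_rot: [-0.094, 0.094, 0.701, -0.701]
force: [-0.8, 0.3, 0.2]
grip_width: 0.501
shift cm [-0.94  8.32 -0.89] turn [-0.  0.  0.] rows>= 2.0 j6 0.93
```

View pics/side_d1.png

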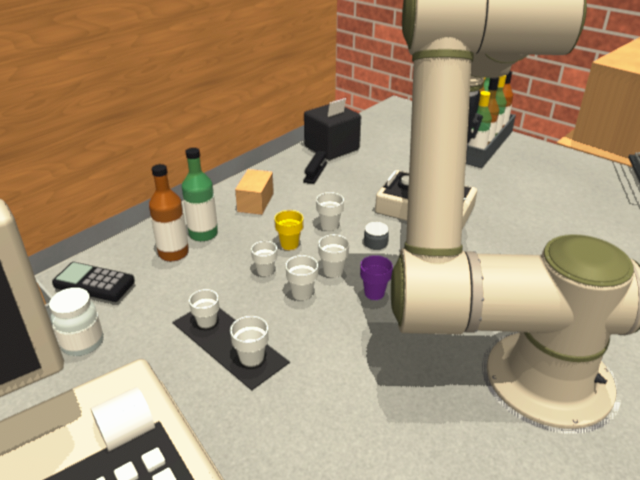

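View pics/top_d1.png

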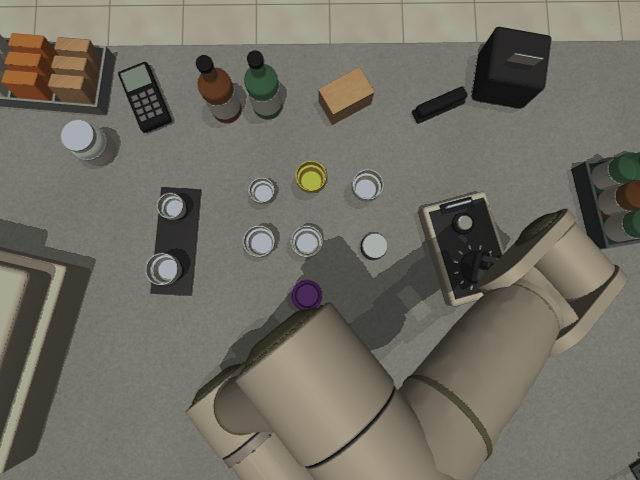

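```bash
python3 -m inch '[-0.95,2,-0.9,0,0,0,-0.95,5,-0.9,0,0,0,-0.95,7,-0.9,0,0,0,-0.95,8.3,-0.9,0,0,0,-0.95,8.9,-0.9,0,0,0,-0.95,8.9,-0.9,0,0,0]' 0 40; python3 - <<'E'
from h import *
go((440.3,-353.5,72),np.radians(-105.5))
E
```

```text
time_s: 2.43
eef_pos: [439.7, -353.6, 73.4]
ee_rot: [-0.096, 0.095, 0.701, -0.7]
force: [-0.4, 1.7, -0.2]
grip_width: 0.497
shift cm [-0.05  0.14 -0.02] turn [ 0.001 -0.001  0.001] rows>= 0.0 j6 0.96
```

```bash
python3 -m inch '[0,0,0,0,0,0,0,0,0,0,0,0,0,0,0,0,0,0,0,0,0,0,0,0,0,0,0,0,0,0,0,0,0,0,0,0]' 1 50
```

```text
time_s: 2.93
eef_pos: [441.1, -353.3, 75.5]
ee_rot: [0.095, -0.096, -0.7, 0.701]
force: [-2.3, 1.9, 5.9]
grip_width: 0.164
```

```bash
python3 -m inch '[0,-0.2,0,0,-0.12,0,0,-0.2,0,0,-0.24,0,0,-0.2,0,0,-0.36,0,0,-0.2,0,0,-0.48,0,0,-0.2,0,0,-0.6,0,0,-0.2,0,0,-0.7,0,0,-0.2,0,0,-0.8,0,0,-0.2,0,0,-0.8,0]'; python3 - <<'E'
from h import *
go((440.3,-353.5,75.5),np.radians(-15.5))
E
```

```text
time_s: 3.6
eef_pos: [441.1, -353.1, 75.7]
ee_rot: [-0.187, 0.186, -0.682, 0.682]
force: [5.5, -2.6, -11.7]
grip_width: 0.16
shift cm [ 0.09  0.02 -0.01] turn [-0.001 -0.767 -0.   ] rows>= 6.1 j6 0.15
```

```bash
python3 -m inch '[0,0.1,0,0,-0.12,0,0,0.1,0,0,-0.24,0,0,0.1,0,0,-0.36,0,0,0.1,0,0,-0.48,0,0,0.1,0,0,-0.6,0,0,0.1,0,0,-0.7,0,0,0.1,0,0,-0.77,0,0,0.1,0,0,-0.77,0]'; python3 -m inch '[0,0,0,0,0,0]';python3 - <<'E'
from h import *
go((440.3,-353.5,75.5),np.radians(-15.5))
E
```

```text
time_s: 4.27
eef_pos: [441.1, -353.1, 75.6]
ee_rot: [-0.428, 0.428, -0.563, 0.563]
force: [2.6, 0.8, -1.5]
grip_width: 0.169
time_s: 4.35
eef_pos: [441.1, -353.1, 75.6]
ee_rot: [-0.427, 0.427, -0.564, 0.564]
force: [1.2, 0.5, -0.5]
grip_width: 0.166
shift cm [ 0.06  0.01 -0.06] turn [-0.001 -0.005  0.   ] rows>= 0.0 j6 -0.61
```

Open, rise, back off to look.

```bash
python3 -m inch '[0,0,0,0,0,0,0,0,0,0,0,0,0,0,0,0,0,0,0,-3,0,0,0,0,0,-7,0,0,0,0,0,-12,0,0,0,0,0,-15,0,0,0,0,0,-15,0,0,0,0]' -0.2 ; python3 - <<'E'
from h import *
snap("top","d2");im=snap("side","d2")
im=cv2.imread("pics/top_d2.png")
cv2.imwrite("pics/zd2.png",cv2.resize(im[180:310,410:520],None,fx=4,fy=4,interpolation=cv2.INTER_CUBIC))
E
```

```text
time_s: 5.02
eef_pos: [442.5, -354.9, 233.2]
ee_rot: [-0.428, 0.427, -0.558, 0.568]
force: [-0.1, 0.2, 1.1]
grip_width: 0.601
```

View pics/zd2.png

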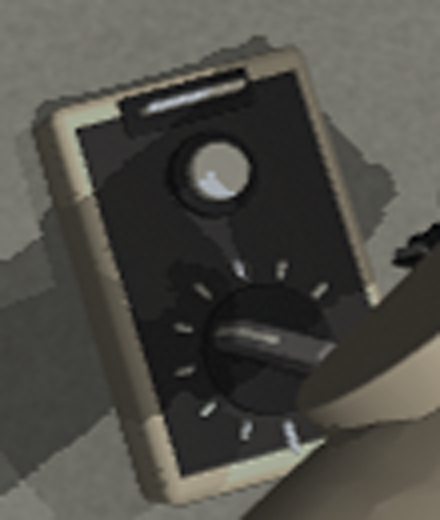

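```bash
python3 - <<'E'
from h import *
go((503.5,122.4,150),np.radians(-15.5))
E
```

```text
shift cm [-47.52   7.53  -6.78] turn [-0.002 -0.001  0.002] rows>= 11.7 j6 -0.61
```

```bash
python3 -m inch '[-47.5,4,-6.8,0,0,0,-47.5,4,-6.8,0,0,0,-47.5,4,-6.8,0,0,0,-47.5,4,-6.8,0,0,0,-47.5,4,-6.8,0,0,0,-47.5,4,-6.8,0,0,0,-47.5,4,-6.8,0,0,0,-47.5,4,-6.8,0,0,0]' -1 ; python3 - <<'E'
from h import *
go((503.5,122.4,150),np.radians(-15.5))
E
```

```text
time_s: 5.78
eef_pos: [482.7, -21.5, 195.9]
ee_rot: [0.427, -0.428, 0.564, -0.563]
force: [0.9, 0.4, -0.4]
grip_width: 0.998
shift cm [-14.42   4.6   -1.85] turn [ 0.002 -0.002  0.   ] rows>= 3.7 j6 -0.02
```

```bash
python3 -m inch '[-14.4,4.6,-1.85,0,0,0,-14.4,4.6,-1.85,0,0,0,-14.4,4.6,-1.85,0,0,0,-14.4,4.6,-1.85,0,0,0,-14.4,4.6,-1.85,0,0,0,-14.4,4.6,-1.85,0,0,0]' -1 ; python3 - <<'E'
from h import *
go((503.5,122.4,44),np.radians(-15.5))
snap("top","a1");snap("side","a1")
E
```

```text
time_s: 6.28
eef_pos: [503.3, 121.0, 149.6]
ee_rot: [0.427, -0.429, 0.563, -0.562]
force: [-0.1, -0.5, 0.4]
grip_width: 1.001
shift cm [-0.15 10.56  0.02] turn [0.003 0.001 0.001] rows>= 2.5 j6 0.28
```

View pics/side_a1.png

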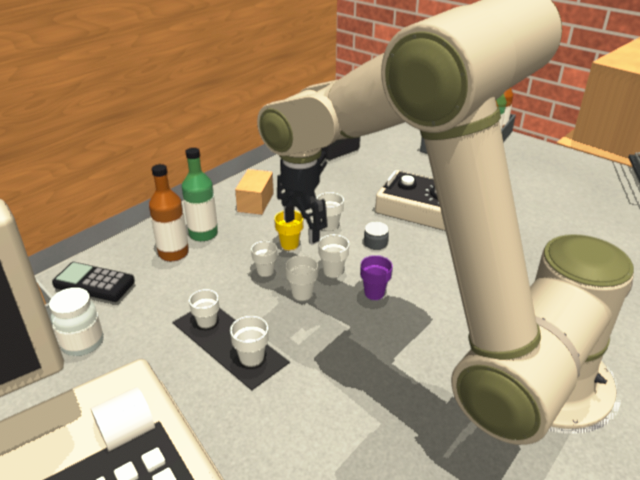

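View pics/top_a1.png

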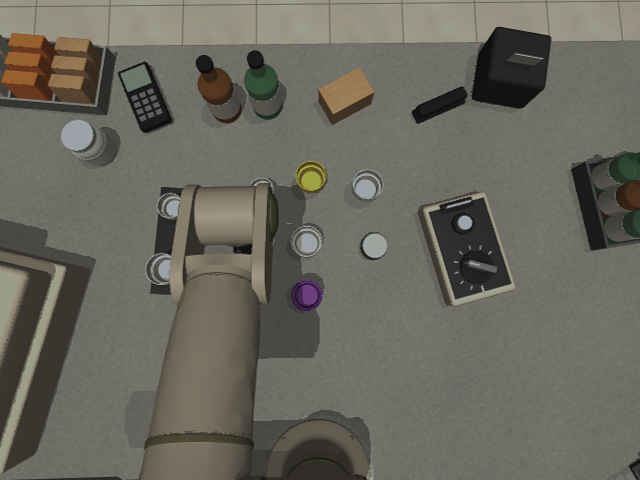

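```bash
python3 -m inch '[-0.15,3,0,0,0,0,-0.15,6.5,0,0,0,0,-0.15,9,0,0,0,0,-0.15,10.5,0,0,0,0,-0.15,10.5,0,0,0,0]' -1 ; python3 -m inch '[0,0,0,0,0,0,0,0,0,0,0,0,0,0,0,0,0,0,0,0,0,0,0,0]' 1 40 
```

```text
time_s: 6.8
eef_pos: [503.0, 120.1, 43.7]
ee_rot: [0.426, -0.429, 0.565, -0.562]
force: [-0.0, -0.1, -0.1]
grip_width: 0.999
time_s: 7.13
eef_pos: [505.5, 121.3, 47.9]
ee_rot: [-0.429, 0.427, -0.562, 0.564]
force: [-0.8, -0.5, 6.1]
grip_width: 0.793
```

```bash
python3 -m inch '[0,-3,0,0,0,0,0,-7,0,0,0,0,0,-11,0,0,0,0,0,-15,0,0,0,0,0,-15,0,0,0,0,0,-15,0,0,0,0]' ;  python3 - <<'E'
from h import *
go((446.3,328.8,195),np.radians(-15.5))
snap("side","a2")
E
```

```text
time_s: 7.63
eef_pos: [505.5, 121.6, 198.7]
ee_rot: [-0.429, 0.426, -0.562, 0.564]
force: [-1.0, -1.1, -2.3]
grip_width: 0.792
shift cm [-18.38   0.34 -11.25] turn [-0.005 -0.    -0.001] rows>= 5.2 j6 0.28
```

View pics/side_a2.png

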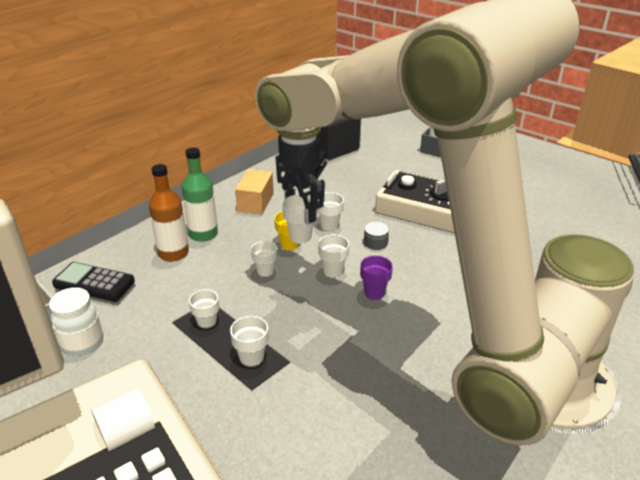

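```bash
python3 -m inch '[-18.4,0.3,-11.2,0,0,0,-18.4,0.3,-11.2,0,0,0,-18.4,0.3,-11.2,0,0,0,-18.4,0.3,-11.2,0,0,0,-18.4,0.3,-11.2,0,0,0,-18.4,0.3,-11.2,0,0,0,-18.4,0.3,-11.2,0,0,0,-18.4,0.3,-11.2,0,0,0]' ;  python3 - <<'E'
from h import *
go((446.3,328.8,85),np.radians(-15.5))
snap("side","a3");snap("top","a3")
im=cv2.imread("pics/side_a3.png")
cv2.imwrite("pics/za3.png",cv2.resize(im[180:390,160:420],None,fx=3,fy=2.8,interpolation=cv2.INTER_CUBIC))
E
```

```text
time_s: 8.35
eef_pos: [445.6, 328.4, 192.0]
ee_rot: [0.427, -0.429, 0.563, -0.563]
force: [0.4, -0.6, -1.0]
grip_width: 0.791
shift cm [-0.08 10.7   0.08] turn [0.002 0.    0.002] rows>= 2.6 j6 0.69
```

View pics/za3.png

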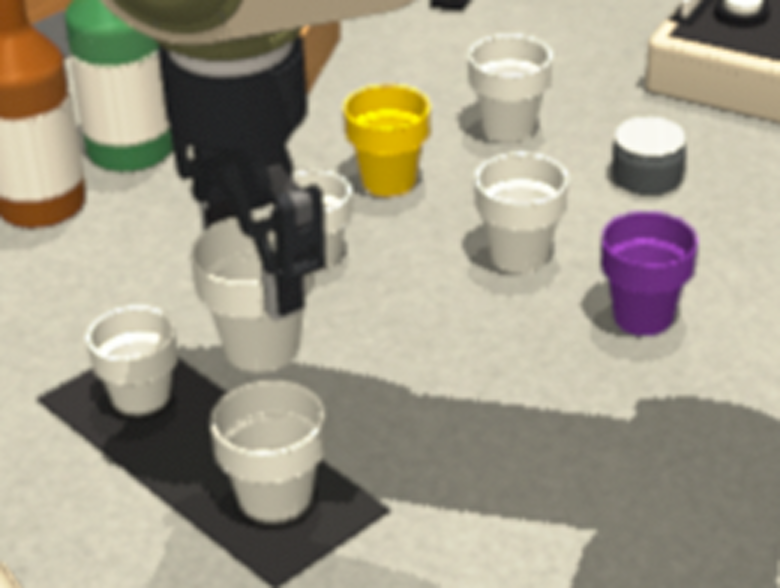

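```bash
python3 -m inch '[-0.1,3,0.1,0,0,0,-0.1,6,0.1,0,0,0,-0.1,8.5,0.1,0,0,0,-0.1,9.5,0.1,0,0,0,-0.1,10.2,0.1,0,0,0,-0.1,10.6,0.1,0,0,0,-0.1,10.6,0.1,0,0,0]' ;  python3 -m inch '[0,0.2,0,0,0,0,0,0.4,0,0,0,0,0,0.4,0,0,0,0]'
```

```text
time_s: 9.03
eef_pos: [447.7, 329.3, 87.8]
ee_rot: [-0.428, 0.427, -0.563, 0.563]
force: [-0.6, 0.1, -1.6]
grip_width: 0.791
time_s: 9.28
eef_pos: [447.4, 329.6, 83.8]
ee_rot: [-0.428, 0.428, -0.563, 0.563]
force: [-0.1, 0.3, -2.3]
grip_width: 0.794
```

```bash
python3 -m inch '[0,0.2,0,0,0,0,0,0.4,0,0,0,0,0,0.4,0,0,0,0]'
```

```text
time_s: 9.53
eef_pos: [447.7, 330.3, 81.8]
ee_rot: [-0.429, 0.427, -0.563, 0.563]
force: [-5.5, -1.7, 18.3]
grip_width: 0.791
```

```bash
python3 -m inch '[0,-0.1,0,0,0,0,0,-0.1,0,0,0,0,0,-0.1,0,0,0,0,0,-0.1,0,0,0,0,0,-3,0,0,0,0,0,-7,0,0,0,0,0,-10,0,0,0,0,0,-10,0,0,0,0]' -1;  python3 - <<'E'
from h import *
snap("side","a4");snap("top","a4")
im=cv2.imread("pics/side_a4.png")
cv2.imwrite("pics/za4.png",cv2.resize(im[180:390,160:420],None,fx=3,fy=2.8,interpolation=cv2.INTER_CUBIC))
g={"side":gray("pics/side_a4.png")}
print(fit(g,["side"],proj("top",(446,329,114)),114,34), fit(g,["side"],proj("top",(446,329,120)),120,34))
go((446.3,328.8,180),np.radians(-15.5))
E
```

```text
time_s: 10.2
eef_pos: [449.4, 330.6, 185.4]
ee_rot: [-0.432, 0.424, -0.562, 0.564]
force: [0.0, 0.4, -0.0]
grip_width: 0.999
(array([444.05100415, 330.63774842]), np.float64(22.537925876273434)) (array([439.1754767, 334.6797321]), np.float64(21.144209014050986))
shift cm [ 0.11 -0.01 -0.09] turn [-0.001 -0.    -0.001] rows>= 0.0 j6 0.7
```

View pics/za4.png

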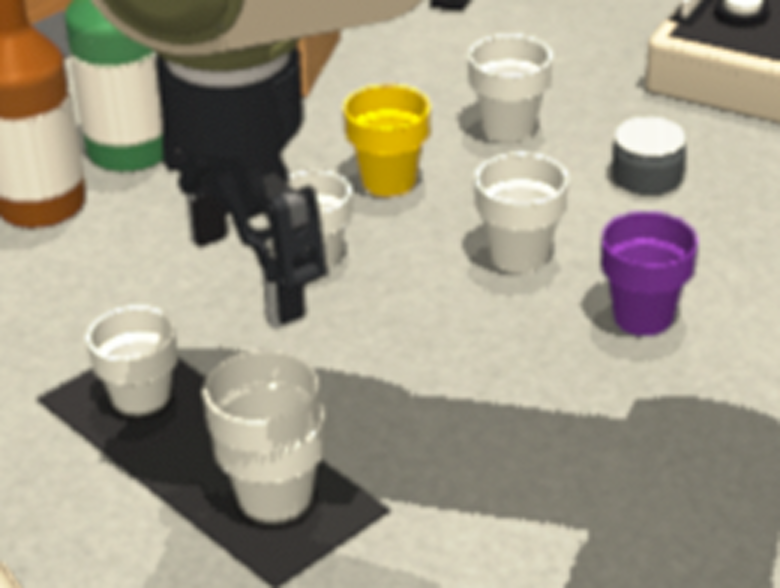

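```bash
python3 - <<'E'
from h import *
g={"side":gray("pics/side_a4.png"),"top":gray("pics/top_a4.png")}
print(fit(g,["side"],proj("top",(502,19,80)),80,34), fit(g,["top","side"],proj("top",(626,-118.6,80)),80,34))
go((502,18.8,190),np.radians(-15.5))
E
```

```text
(array([499.59566937,  17.89196815]), np.float64(20.690536529195633)) (array([ 626.4579696 , -118.73481745]), np.float64(33.87318243550003))
shift cm [28.49 -1.03 13.58] turn [-0.001 -0.    -0.001] rows>= 7.6 j6 0.7
```

```bash
python3 -m inch '[28.5,0,13.6,0,0,0,28.5,0,13.6,0,0,0,28.5,0,13.6,0,0,0,28.5,0,13.6,0,0,0,28.5,0,13.6,0,0,0,28.5,0,13.6,0,0,0,28.5,0,13.6,0,0,0,28.5,2,13.6,0,0,0]';python3 -m inch '[0,2,0,0,0,0,0,4,0,0,0,0]' -1;  python3 - <<'E'
from h import *
go((502,18.8,44),np.radians(-15.5))
E
```

```text
time_s: 10.97
eef_pos: [503.2, 14.8, 160.4]
ee_rot: [-0.428, 0.427, -0.562, 0.565]
force: [-0.1, 0.6, -0.1]
grip_width: 0.996
time_s: 11.13
eef_pos: [501.3, 17.1, 117.0]
ee_rot: [0.426, -0.428, 0.564, -0.563]
force: [1.1, 0.3, 0.4]
grip_width: 0.997
shift cm [-0.19  7.3   0.04] turn [ 0.002 -0.003  0.   ] rows>= 1.8 j6 0.07
```

```bash
python3 -m inch '[-0.2,3,0.05,0,0,0,-0.2,6,0.05,0,0,0,-0.2,7.3,0.05,0,0,0,-0.2,7.3,0.05,0,0,0,-0.2,7.3,0.05,0,0,0]' -1 ; python3 -m inch '[0,0,0,0,0,0,0,0,0,0,0,0,0,0,0,0,0,0,0,0,0,0,0,0]' 1 40;python3 -m inch '[0,-3,0,0,0,0,0,-7,0,0,0,0,0,-11,0,0,0,0,0,-15,0,0,0,0,0,-17,0,0,0,0,0,-17,0,0,0,0]' ;  python3 - <<'E'
from h import *
go((446.3,328.8,215),np.radians(-15.5))
E
```

```text
time_s: 11.55
eef_pos: [502.2, 20.4, 45.4]
ee_rot: [0.427, -0.429, 0.564, -0.562]
force: [-0.2, -0.6, 0.8]
grip_width: 0.998
time_s: 11.88
eef_pos: [503.5, 20.3, 47.7]
ee_rot: [-0.428, 0.427, -0.562, 0.563]
force: [-2.7, 0.1, 6.6]
grip_width: 0.775
time_s: 12.38
eef_pos: [504.7, 20.1, 221.6]
ee_rot: [-0.43, 0.426, -0.56, 0.565]
force: [0.2, -0.9, -1.9]
grip_width: 0.783
shift cm [-28.18   0.55 -13.89] turn [-0.01  -0.    -0.001] rows>= 7.5 j6 0.08
```

```bash
python3 -m inch '[-28.2,0.5,-13.9,0,0,0,-28.2,0.5,-13.9,0,0,0,-28.2,0.5,-13.9,0,0,0,-28.2,0.5,-13.9,0,0,0,-28.2,0.5,-13.9,0,0,0,-28.2,0.5,-13.9,0,0,0,-28.2,0.5,-13.9,0,0,0,-28.2,0.5,-13.9,0,0,0]' ;python3 -m inch '[0,0,0,0,0,0,0,0,0,0,0,0]' ;  python3 - <<'E'
from h import *
go((446.3,328.8,115),np.radians(-15.5))
snap("side","b3")
im=cv2.imread("pics/side_b3.png")
cv2.imwrite("pics/zb3.png",cv2.resize(im[180:390,160:420],None,fx=3,fy=2.8,interpolation=cv2.INTER_CUBIC))
E
```

```text
time_s: 13.05
eef_pos: [442.6, 332.7, 210.1]
ee_rot: [0.428, -0.429, 0.563, -0.562]
force: [0.1, -0.8, -1.3]
grip_width: 0.778
time_s: 13.22
eef_pos: [443.7, 329.8, 210.1]
ee_rot: [0.428, -0.429, 0.563, -0.562]
force: [0.2, -0.8, -1.0]
grip_width: 0.776
shift cm [0.02 9.51 0.29] turn [0.001 0.002 0.001] rows>= 2.3 j6 0.7
```

View pics/zb3.png

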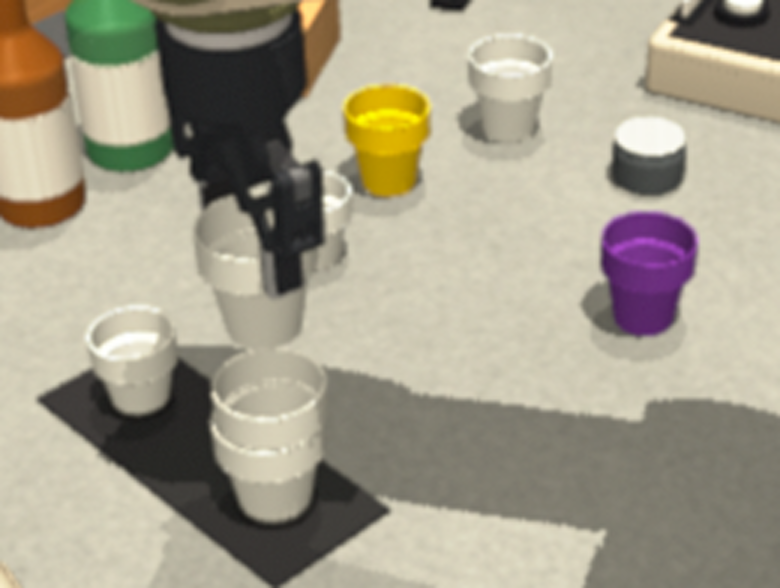

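```bash
python3 -m inch '[0,3,0.25,0,0,0,0,6,0.25,0,0,0,0,8,0.25,0,0,0,0,9,0.25,0,0,0,0,9.5,0.25,0,0,0,0,9.5,0.25,0,0,0,0,9.5,0.25,0,0,0]' ;  python3 -m inch '[0,0.2,0,0,0,0,0,0.3,0,0,0,0,0,0.3,0,0,0,0]'
```

```text
time_s: 13.85
eef_pos: [447.7, 328.4, 117.5]
ee_rot: [-0.428, 0.427, -0.563, 0.563]
force: [-0.3, -0.2, -1.6]
grip_width: 0.781
time_s: 14.1
eef_pos: [447.1, 328.6, 113.8]
ee_rot: [-0.428, 0.428, -0.563, 0.563]
force: [0.1, 0.4, -1.1]
grip_width: 0.778
```

```bash
python3 -m inch '[0,0.2,0,0,0,0,0,0.4,0,0,0,0,0,0.4,0,0,0,0]'
```

```text
time_s: 14.35
eef_pos: [447.3, 328.9, 110.7]
ee_rot: [-0.429, 0.427, -0.563, 0.563]
force: [-1.4, -0.5, 8.6]
grip_width: 0.777
```

```bash
python3 -m inch '[0,0.1,0,0,0,0,0,0,0,0,0,0,0,0,0,0,0,0,0,0,0,0,0,0,0,-3,0,0,0,0,0,-7,0,0,0,0,0,-10,0,0,0,0,0,-10,0,0,0,0]' -1;  python3 - <<'E'
from h import *
snap("side","b4");snap("top","b4")
im=cv2.imread("pics/side_b4.png")
cv2.imwrite("pics/zb4.png",cv2.resize(im[180:390,160:420],None,fx=3,fy=2.8,interpolation=cv2.INTER_CUBIC))
g={"side":gray("pics/side_b4.png"),"top":gray("pics/top_b4.png")}
print(fit(g,["top","side"],proj("top",(626,-118.6,80)),80,34))
go((626.3,-118.7,215),np.radians(-15.5))
E
```

```text
time_s: 15.02
eef_pos: [449.0, 329.6, 215.7]
ee_rot: [-0.432, 0.424, -0.562, 0.564]
force: [0.0, -0.1, 0.2]
grip_width: 1.001
(array([ 626.45759145, -118.73492024]), np.float64(34.078228582509055))
shift cm [38.31 -0.51 29.24] turn [-0.001 -0.    -0.001] rows>= 11.6 j6 0.69
```

View pics/zb4.png

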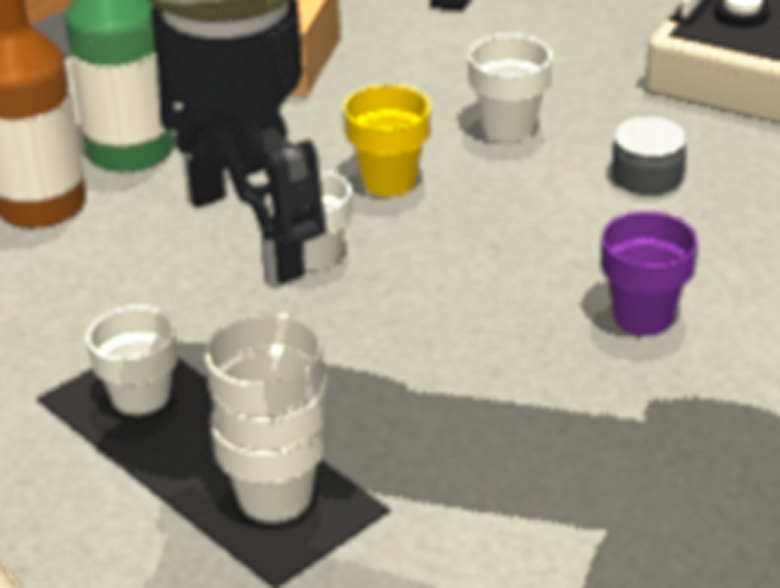

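```bash
python3 -m inch '[38.3,0,29.2,0,0,0,38.3,0,29.2,0,0,0,38.3,0,29.2,0,0,0,38.3,0,29.2,0,0,0,38.3,0,29.2,0,0,0,38.3,0,29.2,0,0,0,38.3,0,29.2,0,0,0,38.3,0,29.2,0,0,0]';  python3 - <<'E'
from h import *
go((626.3,-118.7,120),np.radians(-15.5))
E
```

```text
time_s: 15.78
eef_pos: [570.5, 17.1, 207.6]
ee_rot: [0.427, -0.429, 0.564, -0.562]
force: [0.1, 0.3, 0.7]
grip_width: 1.0
shift cm [11.58  8.73  9.04] turn [ 0.003 -0.001  0.   ] rows>= 4.1 j6 0.1
```

```bash
python3 -m inch '[11.6,0,9,0,0,0,11.6,2,9,0,0,0,11.6,4,9,0,0,0,11.6,6,9,0,0,0,11.6,8,9,0,0,0,11.6,8.7,9,0,0,0,11.6,8.7,9,0,0,0]';  python3 - <<'E'
from h import *
go((626.3,-118.7,44),np.radians(-15.5))
E
```

```text
time_s: 16.37
eef_pos: [624.9, -116.1, 119.2]
ee_rot: [0.427, -0.429, 0.565, -0.561]
force: [1.0, -0.1, 0.6]
grip_width: 0.997
shift cm [0.22 7.52 0.25] turn [ 0.006 -0.001 -0.001] rows>= 1.8 j6 -0.1
```

```bash
python3 -m inch '[0.2,3,0.2,0,0,0,0.2,6,0.2,0,0,0,0.2,7.5,0.2,0,0,0,0.2,7.5,0.2,0,0,0,0.2,7.5,0.2,0,0,0]' -1 ; python3 -m inch '[0,0,0,0,0,0,0,0,0,0,0,0,0,0,0,0,0,0,0,0,0,0,0,0]' 1 40;python3 -m inch '[0,-3,0,0,0,0,0,-7,0,0,0,0,0,-11,0,0,0,0,0,-15,0,0,0,0,0,-18,0,0,0,0,0,-20,0,0,0,0,0,-20,0,0,0,0]' ;  python3 - <<'E'
from h import *
go((446.3,328.8,245),np.radians(-15.5))
E
```

```text
time_s: 16.78
eef_pos: [628.2, -118.5, 48.6]
ee_rot: [-0.428, 0.428, -0.562, 0.563]
force: [0.5, -0.4, 0.8]
grip_width: 1.002
time_s: 17.12
eef_pos: [628.7, -119.3, 50.2]
ee_rot: [-0.429, 0.427, -0.562, 0.564]
force: [-3.0, 1.9, 8.0]
grip_width: 0.78
time_s: 17.7
eef_pos: [629.0, -119.5, 254.0]
ee_rot: [-0.43, 0.426, -0.56, 0.566]
force: [0.1, 0.3, -0.9]
grip_width: 0.775
shift cm [-38.31   0.55 -29.6 ] turn [-0.011 -0.     0.001] rows>= 11.6 j6 -0.1
```

```bash
python3 -m inch '[-38.3,0.5,-29.6,0,0,0,-38.3,0.5,-29.6,0,0,0,-38.3,0.5,-29.6,0,0,0,-38.3,0.5,-29.6,0,0,0,-38.3,0.5,-29.6,0,0,0,-38.3,0.5,-29.6,0,0,0,-38.3,0.5,-29.6,0,0,0,-38.3,0.5,-29.6,0,0,0]' ;  python3 - <<'E'
from h import *
go((446.3,328.8,240),np.radians(-15.5))
E
```

```text
time_s: 18.37
eef_pos: [500.4, 191.1, 243.6]
ee_rot: [0.428, -0.428, 0.563, -0.563]
force: [1.2, -0.9, -0.3]
grip_width: 0.779
shift cm [-11.82   0.36  -8.9 ] turn [ 0.    -0.001  0.   ] rows>= 3.5 j6 0.42
```

```bash
python3 -m inch '[-11.8,0.3,-8.9,0,0,0,-11.8,0.3,-8.9,0,0,0,-11.8,0.3,-8.9,0,0,0,-11.8,0.3,-8.9,0,0,0,-11.8,0.3,-8.9,0,0,0,-11.8,0.3,-8.9,0,0,0,-11.8,0.3,-8.9,0,0,0]' ;  python3 - <<'E'
from h import *
go((446.5,328.8,146),np.radians(-15.5))
snap("side","c3")
im=cv2.imread("pics/side_c3.png")
cv2.imwrite("pics/zc3.png",cv2.resize(im[180:390,160:420],None,fx=3,fy=2.8,interpolation=cv2.INTER_CUBIC))
E
```

```text
time_s: 18.95
eef_pos: [447.9, 326.4, 240.6]
ee_rot: [-0.428, 0.428, -0.563, 0.563]
force: [0.0, -0.5, -1.9]
grip_width: 0.775
shift cm [-0.2   9.46 -0.19] turn [ 0.    -0.001  0.001] rows>= 2.3 j6 0.69
```

View pics/zc3.png

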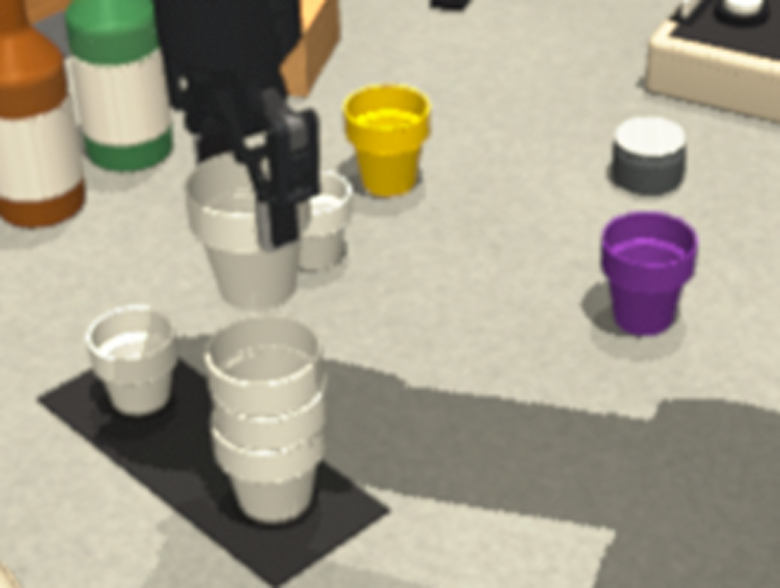

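```bash
python3 -m inch '[-0.2,3,-0.1,0,0,0,-0.2,6,-0.1,0,0,0,-0.2,8,-0.1,0,0,0,-0.2,9,-0.1,0,0,0,-0.2,9.5,-0.1,0,0,0,-0.2,9.5,-0.1,0,0,0,-0.2,9.5,-0.1,0,0,0]' ;  python3 -m inch '[0,0.2,0,0,0,0,0,0.3,0,0,0,0,0,0.3,0,0,0,0]'
```

```text
time_s: 19.58
eef_pos: [448.2, 329.0, 147.1]
ee_rot: [-0.428, 0.427, -0.563, 0.563]
force: [-0.1, 0.5, -2.2]
grip_width: 0.78
time_s: 19.83
eef_pos: [447.6, 329.2, 143.4]
ee_rot: [-0.428, 0.428, -0.563, 0.563]
force: [-0.1, -0.7, -2.5]
grip_width: 0.775
```

```bash
python3 -m inch '[0,0.2,0,0,0,0,0,0.4,0,0,0,0,0,0.4,0,0,0,0]'
```

```text
time_s: 20.08
eef_pos: [448.9, 329.9, 141.9]
ee_rot: [-0.43, 0.426, -0.562, 0.563]
force: [-2.0, -0.8, 17.2]
grip_width: 0.777
```

```bash
python3 -m inch '[0,-0.1,0,0,0,0,0,-0.1,0,0,0,0,0,-0.1,0,0,0,0,0,-0.1,0,0,0,0,0,-3,0,0,0,0,0,-7,0,0,0,0,0,-10,0,0,0,0,0,-10,0,0,0,0]' -1;  python3 - <<'E'
from h import *
snap("side","c4");snap("top","c4")
im=cv2.imread("pics/side_c4.png")
cv2.imwrite("pics/zc4.png",cv2.resize(im[180:390,160:420],None,fx=3,fy=2.8,interpolation=cv2.INTER_CUBIC))
g={"side":gray("pics/side_c4.png"),"top":gray("pics/top_c4.png")}
for c in (["side"],["top","side"]):print(fit(g,c,proj("top",(620,118.6,66)),66,28.5))
go((620,118.6,215),np.radians(-15.5))
E
```

```text
time_s: 20.75
eef_pos: [449.2, 330.0, 245.1]
ee_rot: [-0.431, 0.424, -0.562, 0.564]
force: [0.0, -0.1, 0.7]
grip_width: 0.995
(array([617.46688243, 117.63671364]), np.float64(13.360106440745275))
(array([620.09138332, 118.59587129]), np.float64(33.63248037759486))
shift cm [15.68  2.44 22.25] turn [-0.001 -0.    -0.001] rows>= 6.6 j6 0.69
```

View pics/side_c4.png

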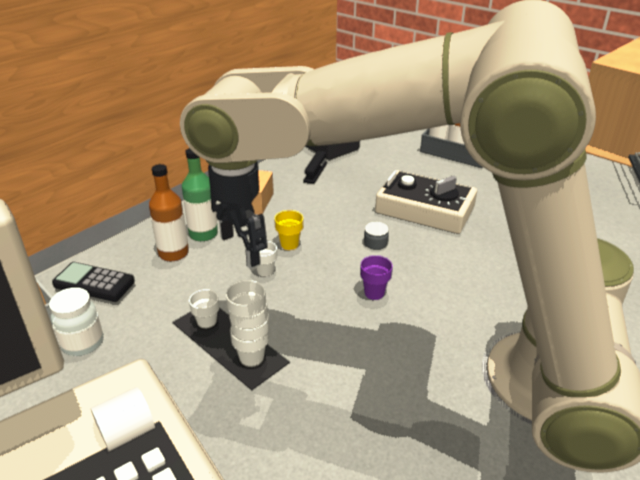

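View pics/top_c4.png

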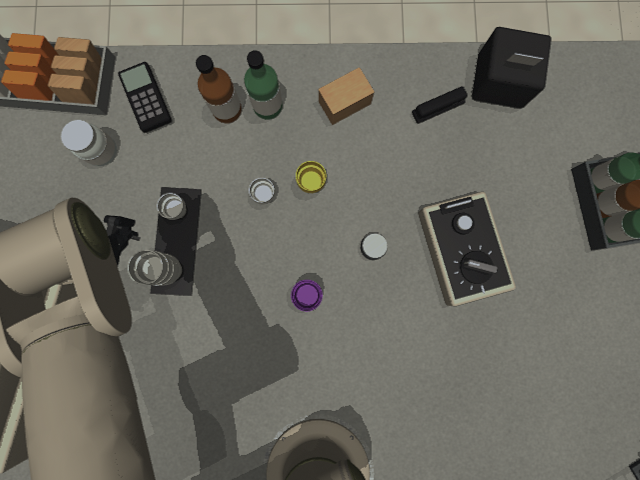

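```bash
python3 -m inch '[15.7,2,22.2,0,0,0,15.7,2,22.2,0,0,0,15.7,2,22.2,0,0,0,15.7,2,22.2,0,0,0,15.7,2,22.2,0,0,0,15.7,2,22.2,0,0,0,15.7,2,22.2,0,0,0,15.7,5,22.2,0,0,0]';  python3 - <<'E'
from h import *
go((620,118.6,110),np.radians(-15.5))
E
```

```text
time_s: 21.52
eef_pos: [623.0, 114.1, 190.6]
ee_rot: [-0.428, 0.425, -0.562, 0.566]
force: [0.8, -0.3, 0.3]
grip_width: 0.999
shift cm [-0.34  8.06 -0.46] turn [-0.006 -0.005 -0.001] rows>= 1.9 j6 0.27
```

```bash
python3 -m inch '[-0.1,3,-0.1,0,0,0,-0.1,6,-0.1,0,0,0,-0.1,8,-0.1,0,0,0,-0.1,8,-0.1,0,0,0,-0.1,8,-0.1,0,0,0]';  python3 - <<'E'
from h import *
go((620,118.6,32),np.radians(-15.5))
E
```

```text
time_s: 21.93
eef_pos: [617.8, 119.6, 107.4]
ee_rot: [0.427, -0.429, 0.564, -0.562]
force: [-0.1, 0.2, 2.1]
grip_width: 0.997
shift cm [0.03 7.54 0.27] turn [ 0.003 -0.001  0.001] rows>= 1.8 j6 0.28
```

```bash
python3 -m inch '[0,3,0.2,0,0,0,0,6,0.2,0,0,0,0,7.5,0.2,0,0,0,0,7.5,0.2,0,0,0,0,7.5,0.2,0,0,0]' -1 ; python3 -m inch '[0,0,0,0,0,0,0,0,0,0,0,0,0,0,0,0,0,0,0,0,0,0,0,0,0,0,0,0,0,0]' 1 40;python3 -m inch '[0,-3,0,0,0,0,0,-7,0,0,0,0,0,-11,0,0,0,0,0,-15,0,0,0,0,0,-15,0,0,0,0,0,-15,0,0,0,0]' ;  python3 - <<'E'
from h import *
go((586.3,318.7,185),np.radians(-15.5))
E
```

```text
time_s: 22.35
eef_pos: [621.1, 119.2, 35.1]
ee_rot: [-0.428, 0.428, -0.563, 0.563]
force: [0.1, -0.1, 0.7]
grip_width: 0.998
time_s: 22.77
eef_pos: [621.3, 119.2, 35.9]
ee_rot: [-0.429, 0.427, -0.562, 0.564]
force: [-2.3, 1.0, 6.0]
grip_width: 0.646
time_s: 23.27
eef_pos: [621.3, 119.2, 186.9]
ee_rot: [-0.429, 0.426, -0.562, 0.564]
force: [0.4, -0.7, -2.1]
grip_width: 0.64
shift cm [-18.29   0.17  -8.72] turn [-0.005 -0.    -0.002] rows>= 4.9 j6 0.28
```

```bash
python3 -m inch '[-18.3,0.2,-8.7,0,0,0,-18.3,0.2,-8.7,0,0,0,-18.3,0.2,-8.7,0,0,0,-18.3,0.2,-8.7,0,0,0,-18.3,0.2,-8.7,0,0,0,-18.3,0.2,-8.7,0,0,0,-18.3,0.2,-8.7,0,0,0,-18.3,0.2,-8.7,0,0,0]' ;  python3 - <<'E'
from h import *
go((586.3,318.7,72),np.radians(-15.5))
snap("side","s3")
im=cv2.imread("pics/side_s3.png")
cv2.imwrite("pics/zs3.png",cv2.resize(im[180:390,160:420],None,fx=3,fy=2.8,interpolation=cv2.INTER_CUBIC))
E
```

```text
time_s: 23.93
eef_pos: [585.4, 318.2, 180.6]
ee_rot: [0.427, -0.429, 0.563, -0.563]
force: [0.4, -0.7, -1.3]
grip_width: 0.641
shift cm [-0.09 10.86  0.1 ] turn [ 0.002 -0.     0.002] rows>= 2.6 j6 0.59
```

View pics/zs3.png

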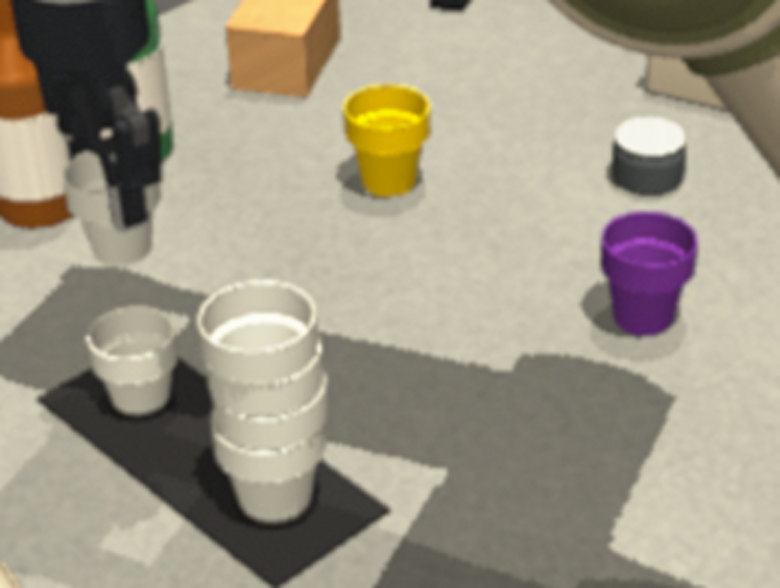

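```bash
python3 -m inch '[-0.1,3,0.1,0,0,0,-0.1,6,0.1,0,0,0,-0.1,8,0.1,0,0,0,-0.1,9.5,0.1,0,0,0,-0.1,10.4,0.1,0,0,0,-0.1,10.8,0.1,0,0,0,-0.1,10.8,0.1,0,0,0]' ;  python3 -m inch '[0,0.2,0,0,0,0,0,0.3,0,0,0,0,0,0.3,0,0,0,0]'
```

```text
time_s: 24.57
eef_pos: [587.0, 318.7, 73.5]
ee_rot: [0.427, -0.428, 0.563, -0.563]
force: [-0.2, 0.4, -1.3]
grip_width: 0.644
time_s: 24.82
eef_pos: [587.2, 319.5, 71.6]
ee_rot: [-0.428, 0.428, -0.563, 0.563]
force: [0.0, 0.7, -1.7]
grip_width: 0.64
```

```bash
python3 -m inch '[0,0.2,0,0,0,0,0,0.3,0,0,0,0,0,0.3,0,0,0,0]'; python3 -m inch '[0,0.1,0,0,0,0,0,0.2,0,0,0,0,0,0.2,0,0,0,0]'
```

```text
time_s: 25.07
eef_pos: [586.9, 319.5, 68.1]
ee_rot: [-0.428, 0.428, -0.563, 0.563]
force: [-0.5, 0.3, -0.9]
grip_width: 0.644
time_s: 25.32
eef_pos: [587.0, 319.7, 67.9]
ee_rot: [-0.428, 0.428, -0.563, 0.563]
force: [-5.9, -1.2, 11.5]
grip_width: 0.646
```

```bash
python3 -m inch '[0,-0.1,0,0,0,0,0,-0.1,0,0,0,0,0,-0.1,0,0,0,0,0,-0.1,0,0,0,0,0,-3,0,0,0,0,0,-7,0,0,0,0,0,-11,0,0,0,0,0,-15,0,0,0,0]' -1; python3 - <<'E'
from h import *
snap("side","s4")
im=cv2.imread("pics/side_s4.png")
cv2.imwrite("pics/zs4.png",cv2.resize(im[210:390,160:320],None,fx=4.5,fy=3.3,interpolation=cv2.INTER_CUBIC))
go((440,0,235),np.radians(-15.5))
E
```

```text
time_s: 25.98
eef_pos: [586.6, 319.3, 217.5]
ee_rot: [0.428, -0.428, 0.563, -0.563]
force: [0.3, 0.1, 1.3]
grip_width: 1.001
shift cm [34.82 -1.11 -5.76] turn [-0.011 -0.    -0.008] rows>= 8.5 j6 0.59
```

View pics/zs4.png

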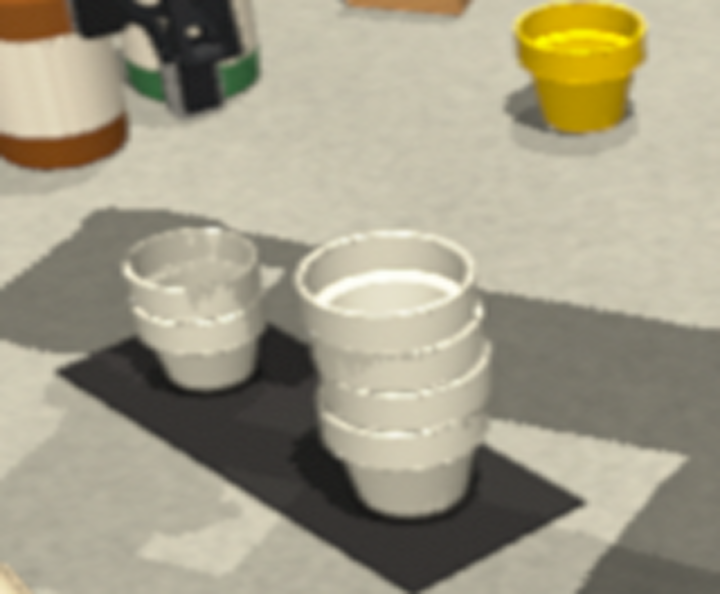

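```bash
python3 -m inch '[34.8,-1,-5.8,0,0,0,34.8,-1,-5.8,0,0,0,34.8,-1,-5.8,0,0,0,34.8,-1,-5.8,0,0,0,34.8,-1,-5.8,0,0,0,34.8,-1,-5.8,0,0,0,34.8,-1,-5.8,0,0,0,34.8,-1,-5.8,0,0,0]' 0; python3 - <<'E'
from h import *
snap("side","e");snap("top","e")
im=cv2.imread("pics/top_e.png")
cv2.imwrite("pics/ze.png",cv2.resize(im[180:310,120:220],None,fx=6,fy=4.5,interpolation=cv2.INTER_CUBIC))
im=cv2.imread("pics/side_e.png")
cv2.imwrite("pics/zse.png",cv2.resize(im[270:380,180:290],None,fx=5.4,fy=5.4,interpolation=cv2.INTER_CUBIC))
g={"side":gray("pics/side_e.png"),"top":gray("pics/top_e.png")}
for z in(85,114,143,172): print(z,(proj("side",(446,328.8,z))-[180,270])*5.4)
for c in (["top"],["side"],["top","side"]):
    print(c,"big",fit(g,c,proj("top",(446,329,172)),172,34),"small",fit(g,c,proj("top",(586.3,318.7,98)),98,28.5))
E
```

```text
time_s: 26.7
eef_pos: [444.9, 16.0, 225.2]
ee_rot: [-0.428, 0.428, -0.563, 0.563]
force: [0.4, -0.6, 0.2]
grip_width: 0.501
85 [366.45992811 313.94802451]
114 [360.55441483 249.94203478]
143 [354.46080831 183.89742548]
172 [348.16997682 115.71522404]
['top'] big (array([445.82913988, 330.95789994]), np.float64(38.70485097415319)) small (array([585.86310455, 319.5027911 ]), np.float64(39.615272414581696))
['side'] big (array([443.84668381, 329.21591383]), np.float64(31.906915626874266)) small (array([583.49595178, 318.08145153]), np.float64(26.05207309813516))
['top', 'side'] big (array([445.32693154, 330.12638517]), np.float64(55.700787311849545)) small (array([585.29923932, 318.87473899]), np.float64(51.65740940410309))
```

View pics/ze.png

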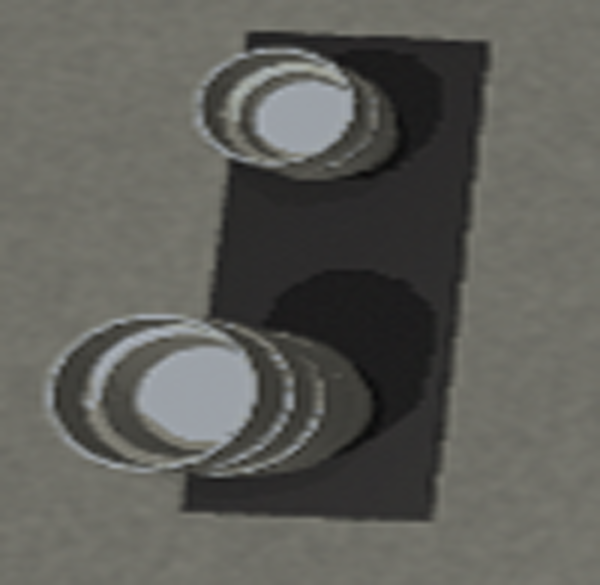

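View pics/zse.png

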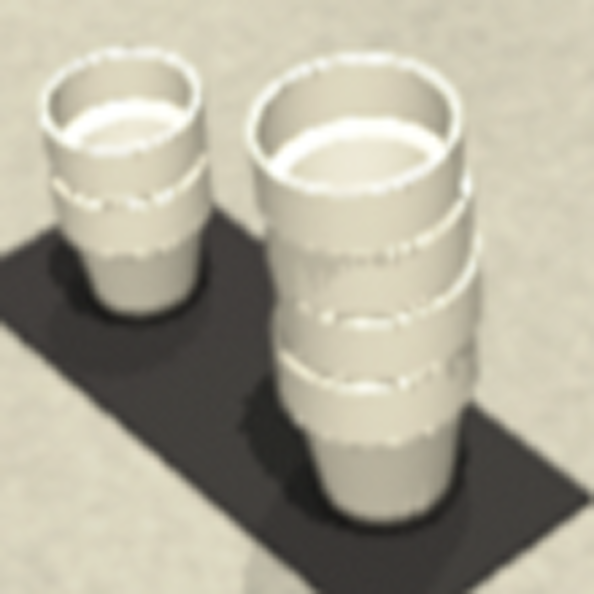

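```bash
python3 - <<'E'
from h import *
im=cv2.imread("pics/top_e.png")
cv2.imwrite("pics/zk.png",cv2.resize(im[180:310,410:520],None,fx=4.5,fy=4.5,interpolation=cv2.INTER_CUBIC))
im=cv2.imread("pics/side_e.png")
cv2.imwrite("pics/zks.png",cv2.resize(im[155:245,365:490],None,fx=6,fy=6,interpolation=cv2.INTER_CUBIC))
print(ctrl.search_frame("print_key_top","top")[:2],ctrl.search_frame("print_key_top","side")[:2])
E
```

```text
[{'uv': [172.2, 267.1], 'score': 0.65}, {'uv': [460.1, 221.4], 'score': 0.54}] [{'uv': [251.4, 320.0], 'score': 0.7}]
```

View pics/zk.png

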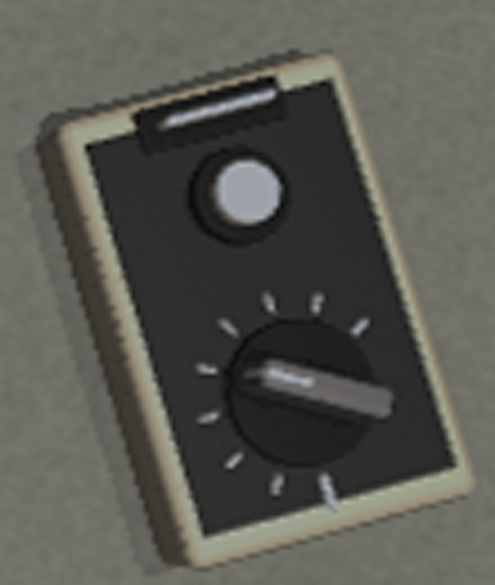

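View pics/zks.png

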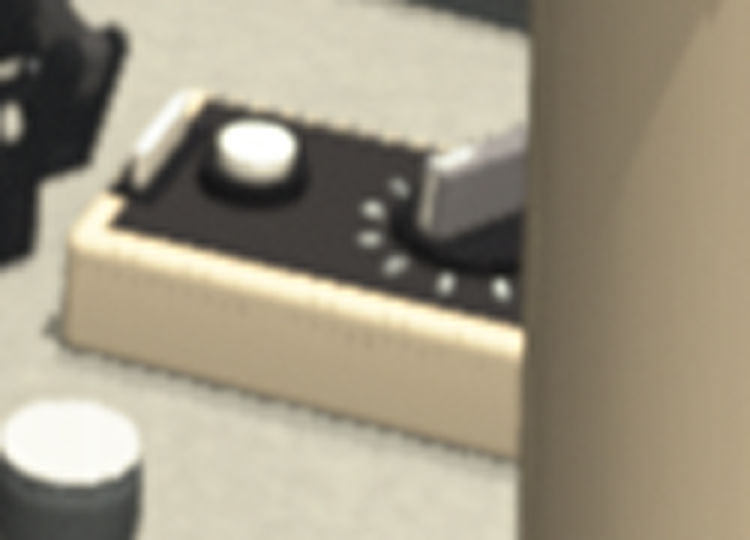

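View pics/top_e.png

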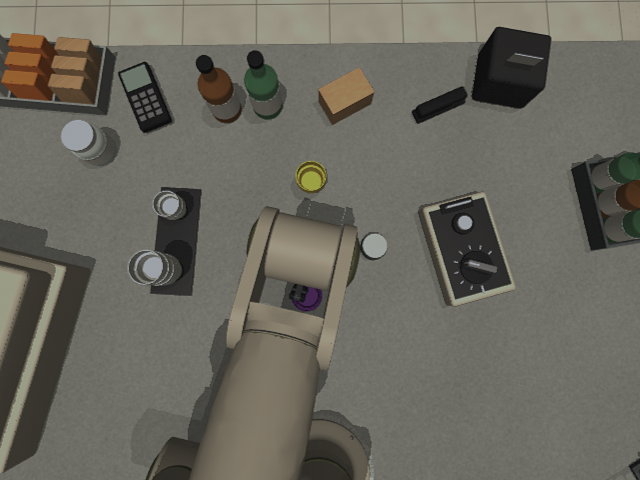

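```bash
python3 - <<'E'
from h import *
a=unproj("top",(410+262/4.5,180+376/4.5),99)[:2];b=unproj("top",(410+390/4.5,180+402/4.5),99)[:2]
ang=np.degrees(np.arctan2(*(a-b)[::-1])); print(ang,(194.5-ang)/30,np.linalg.norm(a-b))
for z in(60,65,70,75,80): print(z,unproj("top",(465.1,222.7),z).round(1),unproj("side",(407.8,178.3),z).round(1))
p=unproj("top",(465.1,222.7),74); go((p[0],p[1],200),np.radians(-15.5))
E
```

```text
77.54718289730957 3.8984272367563477 60.949026710003906
60 [ 539.4 -334.7   60. ] [ 552.4 -359.    60. ]
65 [ 538.6 -333.1   65. ] [ 547.9 -351.3   65. ]
70 [ 537.9 -331.4   70. ] [ 543.3 -343.6   70. ]
75 [ 537.1 -329.8   75. ] [ 538.7 -335.9   75. ]
80 [ 536.4 -328.1   80. ] [ 534.2 -328.2   80. ]
shift cm [30.94  2.55 18.14] turn [-0.001 -0.003 -0.   ] rows>= 8.6 j6 0.05
```

```bash
python3 -m inch '[30.9,2,18.1,0,0,0,30.9,2,18.1,0,0,0,30.9,2,18.1,0,0,0,30.9,2,18.1,0,0,0,30.9,2,18.1,0,0,0,30.9,2,18.1,0,0,0,30.9,2,18.1,0,0,0,30.9,2,18.1,0,0,0]' 1 40;python3 -m inch '[2,0,1.5,0,0,0,2,0,1.5,0,0,0]'; python3 - <<'E'
from h import *
go((537,-329.5,100),np.radians(-15.5))
E
```

```text
time_s: 27.57
eef_pos: [532.8, -305.0, 206.0]
ee_rot: [0.429, -0.428, 0.563, -0.562]
force: [0.8, 0.9, 1.0]
grip_width: 0.006
time_s: 27.73
eef_pos: [541.8, -330.5, 204.6]
ee_rot: [0.427, -0.428, 0.564, -0.563]
force: [-0.6, 0.5, 0.0]
grip_width: 0.002
shift cm [ 0.03 10.46 -0.48] turn [ 0.001 -0.002 -0.   ] rows>= 2.5 j6 -0.46
```

```bash
python3 -m inch '[0,3,-0.3,0,0,0,0,6,-0.3,0,0,0,0,9,-0.3,0,0,0,0,10.3,-0.3,0,0,0,0,10.3,-0.3,0,0,0]'; python3 - <<'E'
from h import *
snap("side","k1"); im=cv2.imread("pics/side_k1.png")
cv2.imwrite("pics/zk1.png",cv2.resize(im[135:245,365:490],None,fx=5,fy=5,interpolation=cv2.INTER_CUBIC))
go((537,-329.5,80),np.radians(-15.5))
E
```

```text
time_s: 28.15
eef_pos: [537.3, -323.9, 99.8]
ee_rot: [0.428, -0.429, 0.565, -0.56]
force: [0.2, -0.4, 0.5]
grip_width: -0.005
shift cm [0.48 2.23 0.03] turn [ 0.003  0.002 -0.002] rows>= 0.5 j6 -0.46
```

View pics/zk1.png

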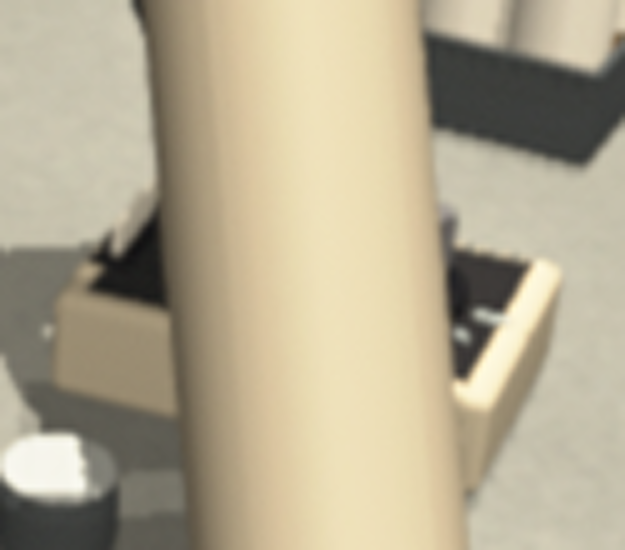

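```bash
python3 -m inch '[0.45,1,0,0,0,0,0.45,1.8,0,0,0,0,0.45,1.8,0,0,0,0]'; python3 -m inch '[0,0.3,0,0,0,0,0,0.3,0,0,0,0]';python3 -m inch '[0,0.3,0,0,0,0,0,0.3,0,0,0,0]'; python3 - <<'E'
from h import *
go((537,-329.5,75),np.radians(-15.5))
E
```

```text
time_s: 28.45
eef_pos: [536.1, -330.8, 84.6]
ee_rot: [0.428, -0.428, 0.563, -0.562]
force: [-0.7, -0.6, -0.2]
grip_width: -0.0
time_s: 28.62
eef_pos: [536.4, -331.1, 82.7]
ee_rot: [-0.428, 0.428, -0.563, 0.563]
force: [0.4, 0.2, 0.5]
grip_width: 0.002
time_s: 28.78
eef_pos: [536.6, -331.3, 80.0]
ee_rot: [-0.428, 0.428, -0.563, 0.563]
force: [-0.5, 0.6, 2.6]
grip_width: -0.001
shift cm [-0.18  0.5  -0.01] turn [-0.001 -0.001  0.   ] rows>= 0.1 j6 -0.47
```

Contact around z≈80 (2.6 N). Push on.

```bash
python3 -m inch '[0,0.3,0,0,0,0,0,0.3,0,0,0,0]';python3 -m inch '[0,0.3,0,0,0,0,0,0.3,0,0,0,0]'
```

```text
time_s: 28.95
eef_pos: [536.6, -331.3, 77.0]
ee_rot: [-0.428, 0.428, -0.563, 0.563]
force: [0.9, -0.0, 4.8]
grip_width: -0.004
time_s: 29.12
eef_pos: [536.7, -331.4, 75.9]
ee_rot: [-0.428, 0.428, -0.562, 0.564]
force: [-4.0, 2.3, 14.9]
grip_width: 0.002
```

```bash
python3 -m inch '[0,0.1,0,0,0,0,0,0.1,0,0,0,0,0,0.1,0,0,0,0]';python3 -m inch '[0,-3,0,0,0,0,0,-7,0,0,0,0,0,-11,0,0,0,0,0,-14,0,0,0,0,0,-14,0,0,0,0]';python3 - <<'E'
from h import *
go((420,-60,225),np.radians(-15.5))
E
```

```text
time_s: 29.37
eef_pos: [536.8, -331.4, 75.8]
ee_rot: [-0.428, 0.428, -0.562, 0.564]
force: [-5.3, 4.8, 22.5]
grip_width: 0.0
time_s: 29.78
eef_pos: [537.8, -332.4, 219.8]
ee_rot: [-0.429, 0.427, -0.559, 0.567]
force: [0.6, 0.0, 0.2]
grip_width: -0.003
shift cm [-23.09  -0.82 -18.64] turn [-0.01  -0.     0.005] rows>= 7.1 j6 -0.47
```

Bottomed firmly (22 N, travel stopped). Move aside and check everything.

```bash
python3 -m inch '[-23,-0.8,-18.6,0,0,0,-23,-0.8,-18.6,0,0,0,-23,-0.8,-18.6,0,0,0,-23,-0.8,-18.6,0,0,0,-23,-0.8,-18.6,0,0,0,-23,-0.8,-18.6,0,0,0,-23,-0.8,-18.6,0,0,0,-23,-0.8,-18.6,0,0,0]'; python3 -m inch '[0,0,0,0,0,0,0,0,0,0,0,0,0,0,0,0,0,0]'; python3 - <<'E'
from h import *
snap("side","f");snap("top","f")
g={"side":gray("pics/side_f.png"),"top":gray("pics/top_f.png")}
for c in (["top"],["side"]):
    print(c,"big",fit(g,c,proj("top",(446,329,172)),172,34),"small",fit(g,c,proj("top",(586.3,318.7,98)),98,28.5))
im=cv2.imread("pics/top_f.png")
cv2.imwrite("pics/zkf.png",cv2.resize(im[180:310,410:520],None,fx=4.5,fy=4.5,interpolation=cv2.INTER_CUBIC))
E
```

```text
time_s: 30.45
eef_pos: [416.1, -55.2, 220.5]
ee_rot: [0.429, -0.429, 0.563, -0.562]
force: [0.1, -1.3, 0.6]
grip_width: 0.001
time_s: 30.7
eef_pos: [419.1, -60.6, 220.5]
ee_rot: [0.428, -0.428, 0.563, -0.563]
force: [-0.9, -0.3, 0.1]
grip_width: 0.001
['top'] big (array([445.9046936 , 330.96076965]), np.float64(39.336709114178866)) small (array([585.86294587, 319.50562864]), np.float64(40.28505343746648))
['side'] big (array([443.84246925, 329.21363388]), np.float64(31.776737992034334)) small (array([583.46154929, 318.06847858]), np.float64(26.02723967527674))
```

View pics/top_f.png

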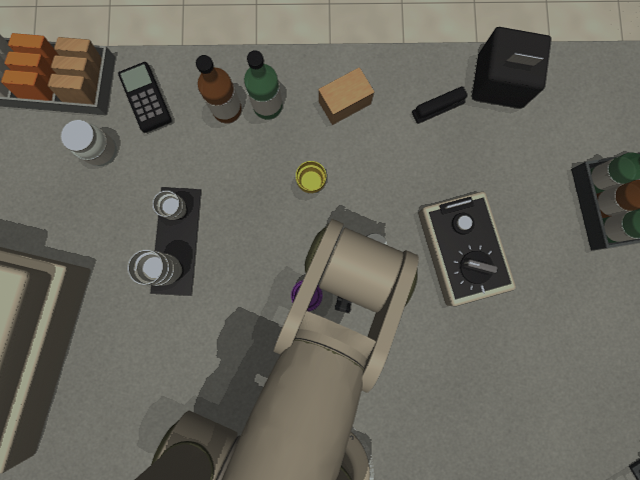

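View pics/side_f.png

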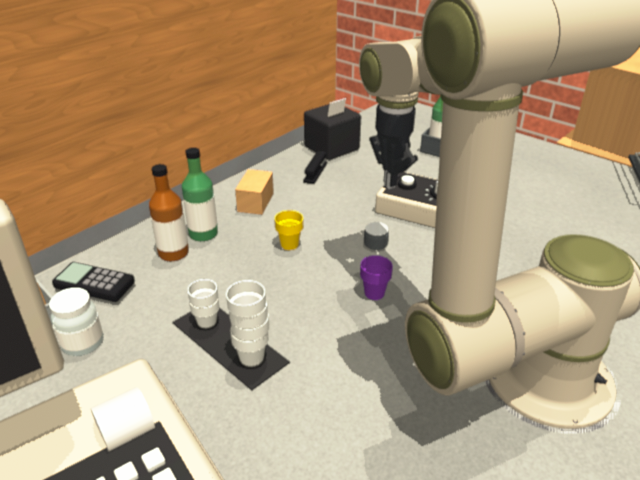

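View pics/zkf.png

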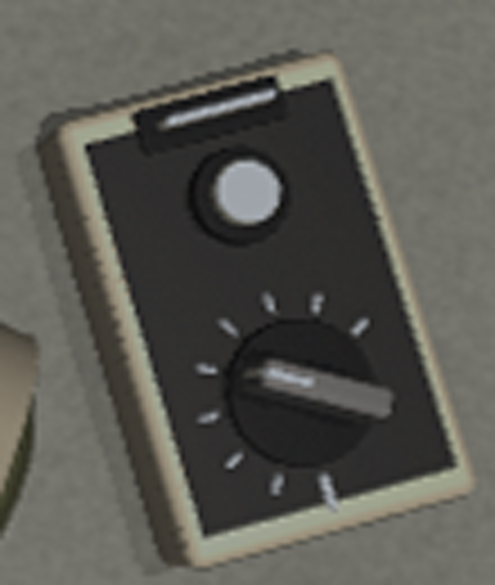

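```bash
python3 - <<'E'
from rig import ctrl
print(ctrl.finish_job())
E
```

```text
the job is handed in; nothing more can be done
None
```

I nested all four returned tumblers (three big, one small) on the tray, turned the dial from 7 to 4, pressed the print key, and handed the job in at about 31 s. `finish_job()` gave no verdict, so this rests on my own checks.

- **Tumblers:** In the last pictures the big stack's top rim fits a height of 172 mm and the small one's 98 mm, which is what fully nested stacks should reach. Both rims are within about 2 mm of the base axes in both cameras. The big stack looks very slightly stepped, within the play between tumblers. No loose white tumbler is left in view, and the yellow and purple ones were not touched.
- **Dial:** It points at click 4. My angle measurement read 3.9, about 3° off; I put that down to pixel error, and it is inside the tolerance.
- **Print key:** It stopped moving at its end with 22 N on it (about 5 N is needed), and looks to be up again in the last picture.
- **Bystanders:** The bottles, box, stapler and jar look unmoved in the last pictures. The tin is hidden by the arm in the last top view, but the side view shows it standing where it was.
- **Detectors:** The trained networks missed several tumblers and mislabelled a few things, so I took the positions from rim fits in both cameras instead.

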